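# Fish the case key out of the gap beside the timing machine

### The job

A folding case key with a swinging ring handle has slid into the narrow gap between the timing machine and the small drawer cabinet. Take the bent-ended rod from its rest, feel for the key's ring with its tip, wherever it has swung, and draw the key out the front until the whole key lies flat on the bench, clear of the gap and close in front of it; never touch the key with the gripper and do not bear down hard on the bench with the rod. Then put the rod back in its rest as it was, and leave the other things on the bench where they stand.

Things in the scene. Friction and masses are not known exactly. Their poses are not given: they have to be found in the camera images.
- station: Fixed. Cream timing machine (260 wide, 200 deep, 170 high) and plywood drawer cabinet (160 wide, 200 deep, 170 high), a gap 70 mm wide between them, its floor the bare bench. Origin: on the bench at the middle of the gap's front mouth; +x runs into the gap (200 mm deep, open at the back), +y towards the cabinet, z up; both front faces lie at x = 0. A tray and a bottle stand on top, up to z = 220 mm.
- rack_front (a point): Middle of the front bar of a rack of 8 mm steel bars that lies across both tops above the gap: bars along the station's y (y = -85 to 85 mm), at x = 6 to 194 mm every 37.5 mm, z = 171 to 179 mm. So the gap must be entered from the front, under the rack, with the rod sloping and the gripper staying outside.
- key: The dropped folding case key, plain steel, 6 mm thick, 91 mm long, flat on the bench in the gap. Origin: on the underside at the rivet that joins its short head (to +x, 30 mm wide, ending at x = 25 mm) to its ring handle (to -x). It lies head inwards, rivet 105 to 125 mm inside the mouth, x within 2 degrees of the gap's. 80 to 170 g.
- key_head (a point): Middle of the key's head end face, 25 mm from the rivet, 3 mm up. The other way from the rivet lies the handle: ring of 6 mm round bar, hole 20 mm, centre 50 mm from the rivet. The handle swings freely on the rivet and starts up to 21 degrees to either side; its angle is not measured: find the hole by touch or eye. A tip over 2 mm off the bench slips over the bar.
- rod: Loose hooked rod (100 g): 8 mm steel shaft, dark wooden handle, bent 50 degrees near its lower end. Origin: the elbow (bend), on the centre line. Its frame is level (z up) when it leans in its rest; in that frame the handle direction is u = (-0.574, 0, 0.819), 35 degrees from vertical. The shaft runs 105 mm along u, then the handle, a bar 16 mm wide (along y) and 20 mm deep, to 195 mm.
- rod_grip (a point): A good place to grip the rod: on the handle's centre line, 165 mm along u from the elbow; grip across the rod's y, fingers pointing about along -u. The fork of the rest is 45 mm below it.
- rod_tip (a point): Centre of the round end (radius 4 mm) of the rod's bent tip, at (-7, 0, -27) mm from the elbow in the rod's frame; in the rest its lowest point is 31 mm below the elbow. Leaning the handle 40 degrees from vertical puts the tip 10 degrees from vertical.
- rest: Fixed aluminium rest of the rod: base plate 165 x 74 x 6 mm. Origin: on the bench under the elbow of the rod in place; +x as the rod's +x. In place the elbow is 37 mm above the origin and the tip stands on the plate in an open pocket (inside x = -27 to 17, y = -15 to 15 mm, rim 24 mm above the bench). The rod lifts out, and goes back, straight up and down.
- rest_fork (a point): Middle of the cross bar (10 mm thick) of the rest's fork, 120 mm along u from the elbow's place, on which the handle's underside leans. Two prongs, 30 mm long, about 25 mm apart inside, wider above, stand either side of the handle and point along (0.819, 0, 0.574).
- table: The bench; its top is z = 0. A thin dark mat lies flat on it.
- jar: Bystander: small glass jar with a white cap, 42 mm diameter, 58 mm high, in front of the timing machine. Origin: centre of its underside.
- loupe: Bystander: black eye loupe, 40 mm diameter, 34 mm high, in front of the timing machine. Origin: centre of its underside.
- screwdriver: Bystander: black-handled screwdriver 150 mm long lying on the bench to the robot's right. Origin: its middle.
- watch_stand: Fixed bystander: black watch holder of 85 x 130 mm, 62 mm high, in front of the drawer cabinet. Origin: centre of its underside.
Things that resemble listed ones, but are neither listed nor needed, are in the scene too. Leave any green or yellow look-alike of the rest alone.

How it is judged:
By the outcome, as a careful person would: the job done as asked, in the order asked, and still so for the second after the job is handed in, with the robot touching nothing.
It also fails if it takes over 54 s, if anything falls off the work surface, if the arm or the gripper's body presses on something with over 40 N, if the wrist force passes 120 N, or if a joint passes its speed limit or range.

### The arm

A 6-joint arm with a two-finger parallel gripper is mounted at the origin on the work surface. World frame = base frame: x ahead of the robot, y to its left, z up, the work surface at z = 0. Lengths are in m, angles in rad, forces in N, time in s.
With the tool pointing down it reaches from about 0.425 to 0.925 m from the base axis. Payload 12.5 kg.
Tool frame: the origin (TCP) lies midway between the tips of the shut fingers; the grasp point (between the pads) lies 19 mm behind it; z points along the fingers, x is the direction in which the jaws open and shut, and the axes are right-handed (so a half turn about z gives the same grasp; the last joint's range is limited). The gripper opens to 85 mm and grips with 20 to 120 N. Pads are 22 mm wide; open, the fingers measure 114 mm over their backs; the gripper's body (76 mm by 85 mm) begins 54 mm behind the grasp point. The pads swing forward as they close: fully open they stand 13 mm farther back than shut.
Start: joints at [-1.394, 0.491, 1.559, -0, 1.092, -0.106], TCP at [0.174, -0.6, 0.231] pointing down, gripper open.
Joint ranges: [-3.1, 3.1], [-0.84, 2.19], [0.05, 2.79], [-1.13, 4.28], [0.06, 2.93], [-2.69, 2.69]. Speed limits (rad/s): [2.22, 2.22, 2.79, 3.14, 3.14, 3.14].

### API

Orientations are given as a 3x3 rotation matrix whose columns are the frame's x, y, z axes.
In Python, from plant import monitor, vision, arm gives the robot as it stands.
- The arm moves only by the tool drive_tool, never from a script. Its arguments are lists of equal length, an entry for each row: "offset": the shift along the world's x, y, z in mm, a list of three; "dr": the turn, a rotation vector about the world's x, y, z in rad, a list of three. In form: {"offset": [[dx, dy, dz], ...], "dr": [[ax, ay, az], ...]}. A call has 1 to 10 rows; each row shifts and turns the commanded pose from where the row before left it; what a row does not reach is not made up. A row lasts 1/12 s, in which the tool goes at most 41.7 mm and 7.16 degrees, less where a joint would pass 70% of its speed; a pose out of reach is approached as far as the arm can. A call is refused whole if a number of a shift passes 41.7 or a number of a turn 0.125, either way. A call with a gripper value outside its range is refused whole. "claw" is the closure in counts, from 0 (fully open) to 255 (shut), set as the call begins (left out, the last holds). The fingers move at their own pace and stop on an object; "grip_force" is the grip in N (left out, the last holds). Time passes only in rows, so rows that do not move let the fingers close. It gives the time, the measured TCP pose, the force and the opening at its end, in the units of the state.
- monitor.state(): the state, without advancing time (a new reading comes with each control period).
- vision.snapshot(name): name is "side" or "top"; returns a dict with "image" (384x512x3 uint8, blue, green, red), "vertical_fov" (degrees; the focal length in pixels is half the picture's height over the tangent of half this angle, whatever the lens; pixels are square), "cx", "cy" (the principal point, pixels), "k1" (the pictures are not rectified: a ray, as slopes to the right and down, at radius r is drawn at 1 + k1 r^2 times it, then the intrinsics apply), "position" and "attitude" of the camera in the world. Camera axes: x right, y up, looking along -z (the intrinsics and any distortion apply to the point x, -y, -z); pixel columns grow to the right and rows downward; lengths in m; the calibration is good to about 2 mm. A picture is of the moment at which its call begins. There is no depth.
- arm.hand_in(): hands the job in, once; it reports no verdict.
Trained networks look in a picture, given as the dict that the camera call returned (one of the last four; its "shot" number tells which), for a name from the list of things; names that differ only in an ending like _2 or _b are one class to them, and where a whole thing is asked for, a point or a joint stands for the part that bears it (a point fixed in the world has none). Each returns a list of dicts, best first, with "confidence" (0 to 1); they miss things now and then, are a little off and sometimes report something else, mostly with a low value. They report only what shows in the picture. A call takes as long as a camera call. They do not tell look-alikes from the thing itself.
- vision.find_in(picture, label): "position" ([row, column] as shares, 0 to 1, of the picture: columns of its width, rows of its height, amid what is visible of it).
- vision.place_of(picture, label): "position" ([row, column] as shares, 0 to 1, of the picture: columns of its width, rows of its height: a listed point, or the origin of a listed thing).
The state is a dict: "t": time; "joints": joint angles; "qd": joint speeds; "joint_torque": joint torques, N m; "eef_pos": TCP position; "tool_rot": TCP orientation; "contact_force": force on the tool from outside, world axes, zero at the start; "torque": the same for the moment, N m; "finger_gap": opening from 0.0 (shut) to 1.0 (fully open).
Only numpy, scipy, OpenCV 4.12 (cv2) and the standard library are available. Lean on these libraries where they do the work, as an engineer would, in place of code of your own. Each camera call takes 0.05 s, during which the arm holds its last target.

## Working session

There is one attempt and no reset: what is moved stays moved. The work goes in short steps, Python scripts to look and compute and a tool call to move; the robot and the scene stay as the last step left them, time stands still between calls to the robot, and variables do not carry over. Pictures are saved under pics/ and viewed, and the job is handed in when it is done.

Besides the shell and the picture viewer there is one more tool, called after "Call:" by a JSON object that holds its "method" and its "body", one argument or row to a line. drive_tool: Moves the arm, as the interface text tells. Its arguments: {"type":"object","properties":{"offset":{"type":"array"},"dr":{"type":"array"},"claw":{"type":"number"},"grip_force":{"type":"number"}},"required":["offset","dr"]}

```bash
mkdir -p pics; ls; cat > h.py <<'E'
import numpy as np, cv2, json
from plant import monitor, vision, arm
def K(p):
    h,w=p["image"].shape[:2]; f=h/2/np.tan(np.radians(p["vertical_fov"])/2); return f,w,h
def ray(p,u,v):
    f,w,h=K(p); x=(u-p["cx"])/f; y=(v-p["cy"])/f
    r=np.hypot(x,y); s=r
    for _ in range(30): s=r/(1+p["k1"]*s*s)
    k=s/r if r>0 else 1
    d=np.array([x*k,-y*k,-1.0]); R=np.array(p["attitude"])
    return np.array(p["position"]),R@d
def atz(p,u,v,z):
    o,d=ray(p,u,v); return o+d*(z-o[2])/d[2]
def proj(p,X):
    f,w,h=K(p); R=np.array(p["attitude"]); c=R.T@(np.array(X)-np.array(p["position"]))
    x=c[0]/-c[2]; y=-c[1]/-c[2]; s=1+p["k1"]*(x*x+y*y)
    return np.array([p["cx"]+f*x*s,p["cy"]+f*y*s])
def tri(p1,a,p2,b):
    o1,d1=ray(p1,*a); o2,d2=ray(p2,*b); d1/=np.linalg.norm(d1); d2/=np.linalg.norm(d2)
    t=np.linalg.lstsq(np.stack([d1,-d2],1),o2-o1,rcond=None)[0]
    A=o1+t[0]*d1;B=o2+t[1]*d2
    return (A+B)/2,np.linalg.norm(A-B)
def crop(p,u0,v0,u1,v1,name,s=None):
    im=p["image"][v0:v1,u0:u1]; s=s or min(800/(u1-u0),600/(v1-v0))
    cv2.imwrite("pics/"+name,cv2.resize(im,None,fx=s,fy=s,interpolation=cv2.INTER_CUBIC))
E
python3 - <<'E'
from h import *
import pickle
s=vision.snapshot("side");t=vision.snapshot("top")
pickle.dump((s,t),open("p0.pkl","wb"))
for n,p in(("side",s),("top",t)):
    cv2.imwrite(f"pics/{n}0.png",p["image"])
    print(n,p["vertical_fov"],p["cx"],p["cy"],p["k1"],p["position"],np.round(p["attitude"],3).tolist())
    for l in ["station","rack_front","key","key_head","rod","rod_grip","rod_tip","rest","rest_fork","jar","loupe","screwdriver","watch_stand"]:
        r=vision.place_of(p,l)
        print(l,[(round(q["position"][1]*512,1),round(q["position"][0]*384,1),round(q["confidence"],2)) for q in r[:4]])
print(monitor.state())
E
```

```text
pics
side 45.80012610868327 260.2908394459922 183.53305425988526 -0.08127801421621814 [ 0.47681106 -0.80996923  0.86316839] [[0.994, 0.086, -0.069], [-0.11, 0.714, -0.692], [-0.01, 0.695, 0.719]]
station [(266.9, 183.0, 0.84)]
rack_front [(267.4, 130.5, 0.95)]
key [(288.7, 155.9, 0.41)]
key_head [(217.0, 255.9, 0.61), (344.2, 230.3, 0.19)]
rod [(272.5, 294.0, 0.86)]
rod_grip [(218.2, 257.9, 0.69)]
rod_tip [(264.7, 306.2, 0.83)]
rest [(270.2, 306.3, 0.92), (165.4, 346.3, 0.88), (381.2, 292.5, 0.57), (163.9, 259.2, 0.19)]
rest_fork [(350.1, 248.5, 0.97), (108.3, 314.4, 0.92), (225.5, 273.2, 0.87)]
jar [(342.9, 232.7, 0.87)]
loupe [(308.3, 222.4, 0.56)]
screwdriver [(163.8, 258.8, 0.9)]
watch_stand [(208.0, 184.0, 0.95)]
top 57.98391774172264 258.5757459456151 190.8549626069696 -0.10732525015579547 [ 0.37557273 -0.07762931  0.93858105] [[-0.146, 0.966, -0.213], [-0.989, -0.141, 0.036], [0.005, 0.216, 0.976]]
station [(212.1, 197.1, 0.65), (266.6, 133.6, 0.34)]
rack_front [(196.6, 185.8, 0.56)]
key [(181.2, 177.8, 0.52), (358.7, 220.6, 0.43)]
key_head [(168.8, 175.4, 0.71)]
rod [(342.0, 
[... 477 characters left out ...]
01852107e-05,
        1.09172032e+00, -1.05606638e-01]), 'qd': array([ 0.00149034, -0.00067636, -0.00091352, -0.00073686, -0.00294735,
       -0.0011425 ]), 'joint_torque': array([ 6.50392467e-04, -6.18269062e+01, -2.61841589e+01, -4.71590170e-05,
        3.84579043e-04, -8.38978593e-06]), 'eef_pos': array([ 0.17444597, -0.60017006,  0.2312934 ]), 'tool_rot': array([[ 2.79090705e-01, -9.60264744e-01, -6.28019499e-06],
       [-9.60264744e-01, -2.79090705e-01, -1.62031040e-05],
       [ 1.38065255e-05,  1.05527856e-05, -1.00000000e+00]]), 'contact_force': array([-1.02417964,  0.16668741, -0.08039693]), 'torque': array([-0.01538357, -0.01050561,  0.05468899]), 'finger_gap': 0.9994939532872118}
```

```bash
python3 - <<'E'
import cv2
for n in("side","top"):
    im=cv2.imread(f"pics/{n}0.png"); cv2.imwrite(f"pics/{n}0b.png",cv2.resize(im,None,fx=1.56,fy=1.56,interpolation=cv2.INTER_CUBIC))
E
```

```text
(no output)
```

View pics/side0b.png

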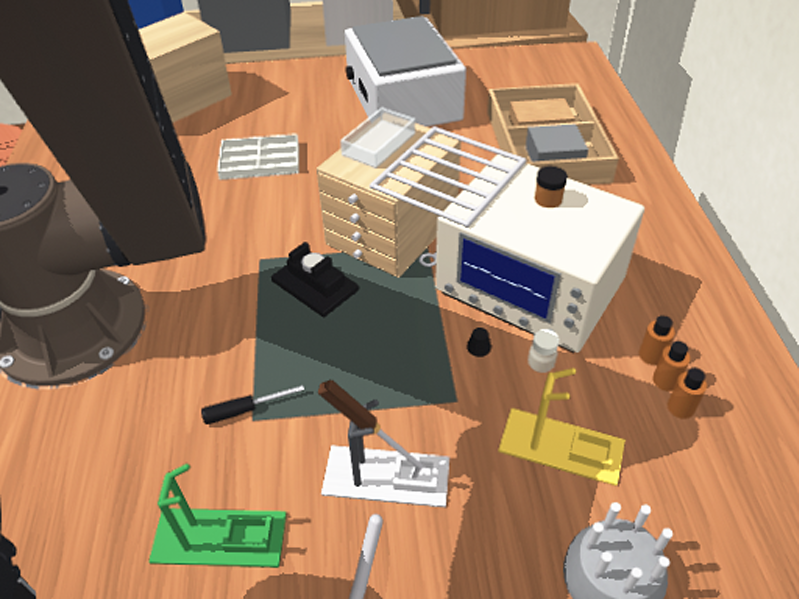

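View pics/top0b.png

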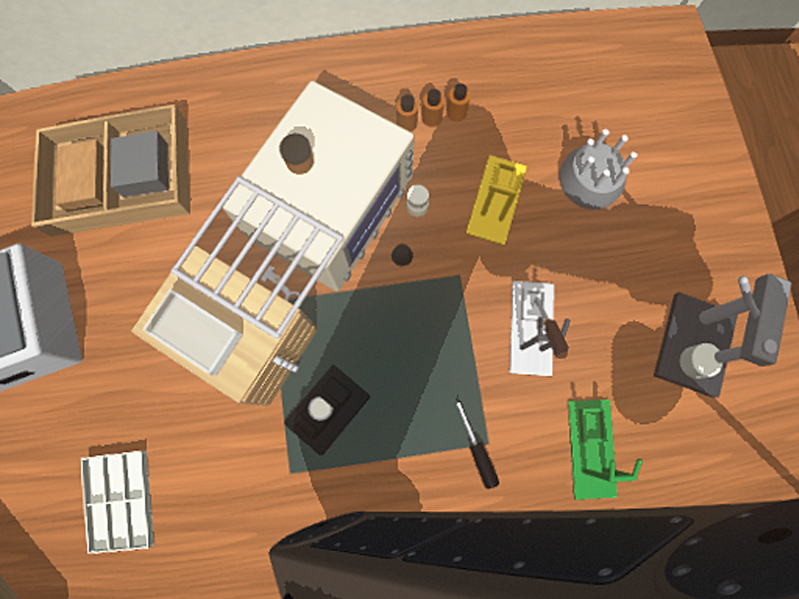

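The side picture shows the rod in the silver rest (270,306), with green (140,345) and yellow (360,285) look-alikes. The key's ring shows at about (274,167), at the gap mouth. Next I'll take close crops.

```bash
python3 - <<'E'
from h import *
import pickle
s,t=pickle.load(open("p0.pkl","rb"))
crop(s,195,235,305,330,"s_rod.png"); crop(t,300,165,380,255,"t_rod.png",6)
crop(s,230,90,330,190,"s_gap.png",6); crop(t,120,120,240,220,"t_gap.png",6)
E
```

```text
(no output)
```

View pics/s_rod.png

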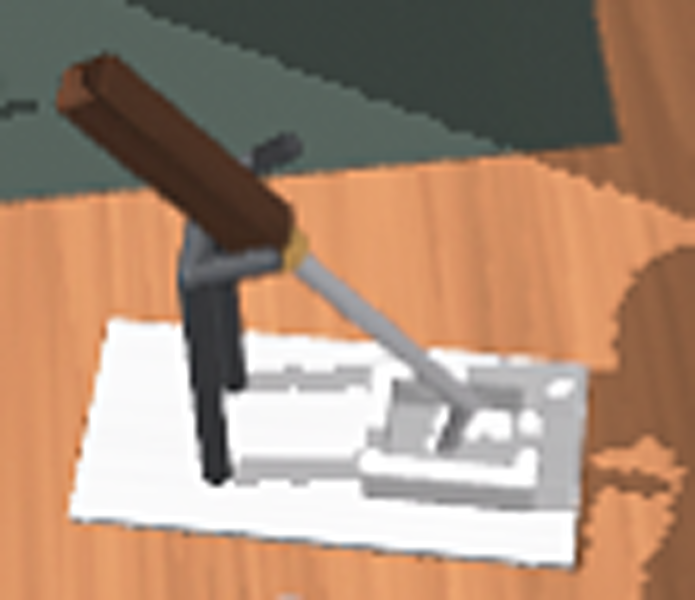

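View pics/t_rod.png

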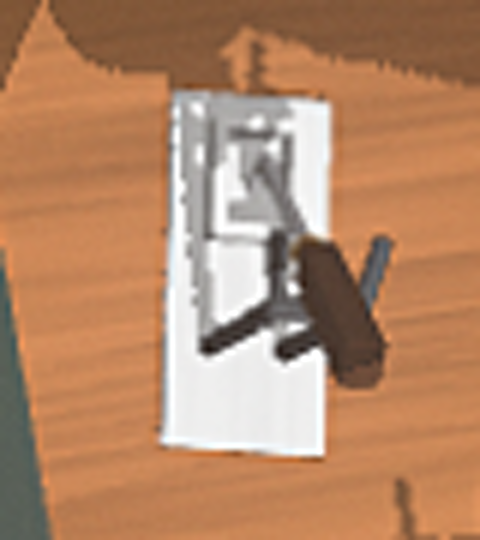

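View pics/s_gap.png

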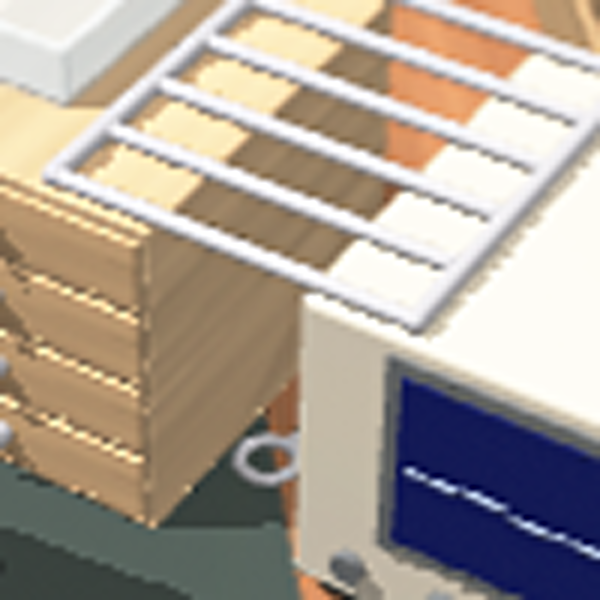

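View pics/t_gap.png

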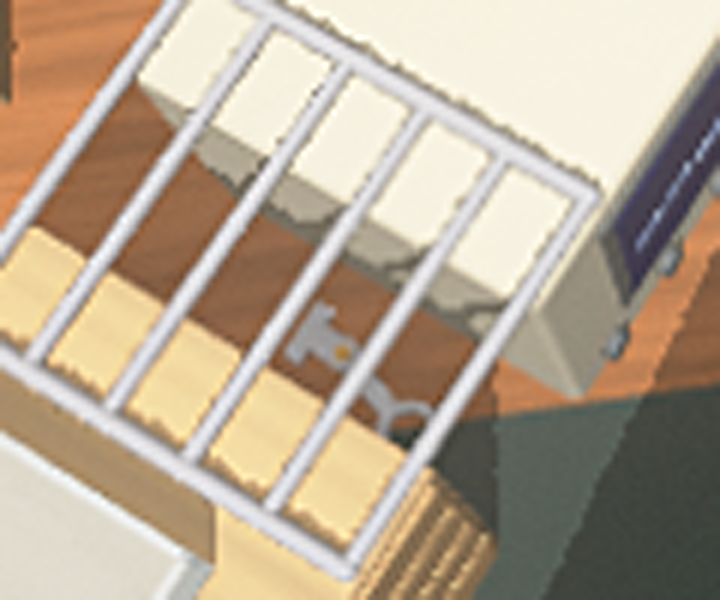

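The crops confirm it: the rod leans in the silver rest. In the top view the whole key shows through the rack, with the rivet at about (177,179) and the ring at about (187,189). Now I'll fit the poses.

```bash
cat > fit.py <<'E'
from h import *
import pickle
from scipy.optimize import least_squares
s,t=pickle.load(open("p0.pkl","rb"))
def S(a,sc,off): return np.array(a)/sc+np.array(off)
def T(x,y,th,P): 
    c,n=np.cos(th),np.sin(th); P=np.array(P); return np.array([x+c*P[0]-n*P[1],y+n*P[0]+c*P[1],P[2]])
sg=lambda *a:S(a,6,(230,90)); tg=lambda *a:S(a,6,(120,120))
st=[(s,sg(155,525),(0,.035,0)),(s,sg(150,240),(0,.035,.17)),(s,sg(303,292),(0,-.035,.17)),(s,sg(297,565),(0,-.035,0)),
 (t,tg(580,397),(0,-.035,0)),(t,tg(592,192),(.006,-.085,.175)),(t,tg(350,570),(.006,.085,.175)),(s,sg(415,322),(.006,-.085,.175)),(s,sg(52,175),(.006,.085,.175))]
def res(q,ob): return np.concatenate([proj(p,T(q[0],q[1],q[2],X))-uv for p,uv,X in ob])
a=atz(s,*st[0][1],0)
print("cab corner",a)
for th0 in (0.5,):
    r=least_squares(res,[a[0],a[1],th0],args=(st,),loss="soft_l1"); 
    print("station",r.x,np.degrees(r.x[2]),r.cost); print(np.round(r.fun.reshape(-1,2),1).tolist())
np.save("station.npy",r.x); sx=r.x
def inst(P): 
    c,n=np.cos(sx[2]),np.sin(sx[2]); d=P[:2]-sx[:2]; return np.round(np.array([c*d[0]+n*d[1],-n*d[0]+c*d[1]])*1000,1)
for n,p,uv,z in [("rivet",t,tg(343,353),.006),("head",t,tg(308,333),.006),("ring top",t,tg(405,415),.003),("ring side",s,sg(268,460),.003)]:
    P=atz(p,*uv,z); print(n,np.round(P,4),inst(P))
# rod/rest
sr=lambda *a:S(a,695/110,(195,235)); tr=lambda *a:S(a,6,(300,165))
pl=[atz(s,*sr(*c),.006) for c in((110,320),(588,368),(575,565),(70,520))]+[atz(t,*tr(*c),.006) for c in((172,90),(330,100),(323,457),(163,445))]
print(np.round(pl,4))
u=np.array([-.574,0,.819]); n=np.array([.819,0,.574]); E=np.array([0,0,.037])
ob=[(s,sr(462,402),E),(s,sr(305,258),E+.105*u),(s,sr(85,80),E+.195*u),
    (t,tr(262,165),E),(t,tr(305,245),E+.105*u),(t,tr(358,368),E+.195*u)]
r=least_squares(res,[.4,-.28,0],args=(ob,),loss="soft_l1")
print("rest",r.x,np.degrees(r.x[2]),r.cost);print(np.round(r.fun.reshape(-1,2),1).tolist())
for nm,P in(("grip",E+.165*u),("tip",E+np.array([-.007,0,-.027])),("fork",E+.12*u-n*.015)):
    W=T(*r.x,P);print(nm,np.round(W,4),proj(s,W).round(1),proj(t,W).round(1))
np.save("rest.npy",r.x)
E
python3 fit.py
```

```text
cab corner [0.55066327 0.04505625 0.        ]
station [0.57822205 0.02115482 0.89994448] 51.5630203777554 7.488164212911528
[[0.1, 0.6], [-0.2, -1.6], [-0.6, -0.5], [-1.0, 3.8], [0.9, 1.7], [-0.3, -0.5], [0.4, -0.8], [0.8, -1.2], [0.2, -0.4]]
rivet [0.6463 0.1079 0.006 ] [110.3   0.6]
head [0.6583 0.1233 0.006 ] [129.8   0.8]
ring top [0.6134 0.0826 0.003 ] [70.  10.7]
ring side [0.6058 0.0774 0.003 ] [61.2 13.4]
[[ 0.4227 -0.2783  0.006 ]
 [ 0.5826 -0.3155  0.006 ]
 [ 0.5677 -0.3864  0.006 ]
 [ 0.4066 -0.3521  0.006 ]
 [ 0.5818 -0.3102  0.006 ]
 [ 0.5664 -0.3831  0.006 ]
 [ 0.4044 -0.3464  0.006 ]
 [ 0.4208 -0.2754  0.006 ]]
rest [ 0.53921722 -0.33996806 -0.23640445] -13.544977088826181 13.267539817320845
[[1.2, -0.6], [-5.0, -4.0], [-0.2, -1.4], [1.1, -1.7], [1.8, 1.6], [1.2, -1.3]]
grip [ 0.4471 -0.3178  0.1721] [218.6 255.1] [357.9 218.7]
tip [ 0.5324 -0.3383  0.01  ] [266.  304.3] [342.3 195.4]
fork [ 0.4603 -0.321   0.1267] [227.4 269.6] [352.7 215.8]
```

```bash
cat > fit2.py <<'E'
exec(open("fit.py").read().split("print(np.round(pl,4))")[0].replace("print","(lambda *a:0)"))
u=np.array([-.574,0,.819]); E=np.array([0,0,.037])
ob=[(s,sr(462,402),E),(s,sr(85,80),E+.195*u),(t,tr(262,165),E),(t,tr(358,368),E+.195*u),
 (s,[264.7,306.2],E+[-.007,0,-.027]),(t,[342.5,195],E+[-.007,0,-.027]),(s,[218.2,257.9],E+.165*u),(t,[355.5,220.2],E+.165*u)]
r=least_squares(lambda q:np.append(res(q,ob),(np.degrees(q[2])+12.5)*3),[.54,-.34,-.22])
print("rest",r.x,np.degrees(r.x[2]));print(np.round(r.fun[:-1].reshape(-1,2),1).tolist())
np.save("rest.npy",r.x)
for nm,p,uv in [("stand",s,(208,184)),("stand",t,(207.2,266.5)),("jar",t,(266.7,133.7)),("jar",s,(342.9,232.7)),("loupe",s,(308.3,222.4)),("loupe",t,(259.3,163.3)),("sd",s,(163.8,258.8))]:
    P=atz(p,*uv,0.0);print(nm,P.round(3),inst(P))
E
cat > plan.py <<'E'
from h import *
from scipy.spatial.transform import Rotation as Ro
def rodR(yaw,lean): # tool R for rod with handle leaning 'lean' deg, heading yaw (rad)
    c,n=np.cos(yaw),np.sin(yaw);L=np.radians(lean)
    uu=np.array([-np.sin(L)*c,-np.sin(L)*n,np.cos(L)]); y=np.array([-n,c,0])
    z=-uu;x=-y; return np.stack([x,np.cross(z,x),z],1),uu
def show(P,R,st=None):
    st=st or monitor.state()
    d=(np.array(P)-st["eef_pos"])*1000; w=Ro.from_matrix(R@np.array(st["tool_rot"]).T).as_rotvec()
    n=max(np.abs(d).max()/41,np.abs(w).max()/.12,np.linalg.norm(d)/41.5,np.linalg.norm(w)/.1245)
    print("d",d.round(1),"w",w.round(4),"rows>=",np.ceil(n),"t",round(st["t"],2))
E
python3 fit2.py; python3 - <<'E'
from plan import *
q=np.load("rest.npy"); R,u=rodR(q[2],35); E=np.array([q[0],q[1],.037])
print(R.round(3).tolist())
for a in (.28,.146): P=E+a*u; print(P.round(4)); show(P,R)
E
```

```text
rest [ 0.53775105 -0.33950772 -0.22132536] -12.681009252735898
[[0.5, -0.7], [-1.2, -0.8], [1.0, -1.1], [1.9, -0.6], [0.5, -2.0], [-0.3, 1.0], [-0.5, -2.3], [3.0, -0.7]]
stand [0.422 0.036 0.   ] [-85.2 131.3]
stand [0.396 0.053 0.   ] [-88.  162.4]
jar [ 0.745 -0.16   0.   ] [ -38.5 -243. ]
jar [ 0.739 -0.165  0.   ] [ -46.3 -241.4]
loupe [ 0.662 -0.124  0.   ] [ -61.6 -155.7]
loupe [ 0.659 -0.126  0.   ] [ -64.8 -154.9]
sd [ 0.314 -0.191  0.   ] [-330.8   75.1]
[[-0.22, -0.799, 0.56], [-0.976, 0.18, -0.126], [-0.0, -0.574, -0.819]]
[ 0.3811 -0.3043  0.2664]
d [206.6 295.9  35.1] w [ 0.019  -0.6169 -0.4883] rows>= 9.0 t 1.4
[ 0.4561 -0.3211  0.1566]
d [281.6 279.  -74.7] w [ 0.019  -0.6169 -0.4883] rows>= 10.0 t 1.4
```

Call:
{"method": "drive_tool", "body": {
  "offset": [
    [20,29,10],
    [20,30,10],
    [21,30,10],
    [21,30,10],
    [21,30,5],
    [21,30,0],
    [21,30,0],
    [21,29,0],
    [21,29,-5],
    [20,29,-5]
  ],
  "dr": [
    [0.002,-0.0617,-0.0488],
    [0.002,-0.0617,-0.0488],
    [0.002,-0.0617,-0.0488],
    [0.002,-0.0617,-0.0488],
    [0.002,-0.0617,-0.0488],
    [0.002,-0.0617,-0.0488],
    [0.002,-0.0617,-0.0488],
    [0.002,-0.0617,-0.0488],
    [0.002,-0.0617,-0.0488],
    [0.002,-0.0617,-0.0488]
  ],
  "claw": 0
}}

```text
t: 2.23
eef_pos: [0.3817, -0.3031, 0.2668]
tool_rot: [[-0.223, -0.797, 0.562], [-0.975, 0.182, -0.128], [-0.001, -0.576, -0.817]]
contact_force: [2.3, -0.9, 0.4]
finger_gap: 1.002
```

```bash
python3 - <<'E'
from plan import *
q=np.load("rest.npy"); R,u=rodR(q[2],35); E=np.array([q[0],q[1],.037])
for a in (.28,.146): P=E+a*u; print(P.round(4)); show(P,R)
p=vision.snapshot("side");t=vision.snapshot("top")
cv2.imwrite("pics/a_s.png",p["image"]);cv2.imwrite("pics/a_t.png",t["image"])
print(monitor.state()["joints"])
E
```

```text
[ 0.3811 -0.3043  0.2664]
d [-0.6 -1.1 -0.4] w [0.0001 0.0029 0.0033] rows>= 1.0 t 2.23
[ 0.4561 -0.3211  0.1566]
d [  74.4  -18.  -110.2] w [0.0001 0.0029 0.0033] rows>= 4.0 t 2.23
[-1.02877843  0.12614174  2.1686871   0.86982901  0.5784068   0.08153063]
```

View pics/a_s.png

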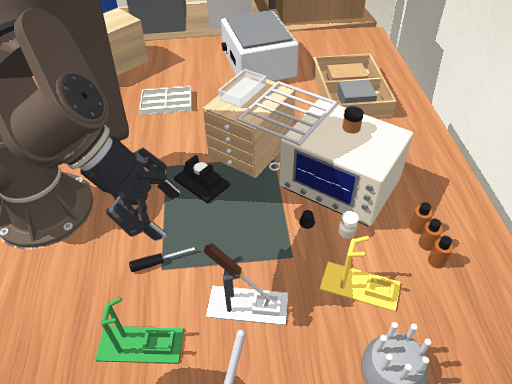

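The gripper is lined up behind the handle: the fingers are at (170,195) and (150,230), and the handle end is at (208,250). Now approach along -u.

Call:
{"method": "drive_tool", "body": {
  "offset": [
    [8,-2,-12],
    [8,-2,-12],
    [8,-2,-12],
    [8,-2,-12],
    [8,-2,-12],
    [8,-2,-12],
    [8,-2,-12],
    [8,-2,-12],
    [6,-1,-8],
    [4,-1,-6]
  ],
  "dr": [
    [0,0.003,0.003],
    [0,0,0],
    [0,0,0],
    [0,0,0],
    [0,0,0],
    [0,0,0],
    [0,0,0],
    [0,0,0],
    [0,0,0],
    [0,0,0]
  ]
}}

```text
t: 3.17
eef_pos: [0.456, -0.3228, 0.1556]
tool_rot: [[-0.216, -0.802, 0.558], [-0.976, 0.177, -0.123], [-0.0, -0.571, -0.821]]
contact_force: [0.3, 0.3, 0.0]
finger_gap: 0.999
```

```bash
python3 - <<'E'
from plan import *
q=np.load("rest.npy"); R,u=rodR(q[2],35); E=np.array([q[0],q[1],.037])
for a in (.146,): P=E+a*u; print(P.round(4)); show(P,R)
p=vision.snapshot("side");t=vision.snapshot("top")
crop(p,150,190,310,330,"b_s.png",4);crop(t,290,160,410,270,"b_t.png",5)
st=monitor.state();print(st["contact_force"],st["torque"])
E
```

```text
[ 0.4561 -0.3211  0.1566]
d [0.1 1.7 1. ] w [-0.0008 -0.0029 -0.004 ] rows>= 1.0 t 3.17
[-0.33353872  0.43103407  0.81303119] [ 0.0289184   0.20404902 -0.02080702]
```

View pics/b_s.png

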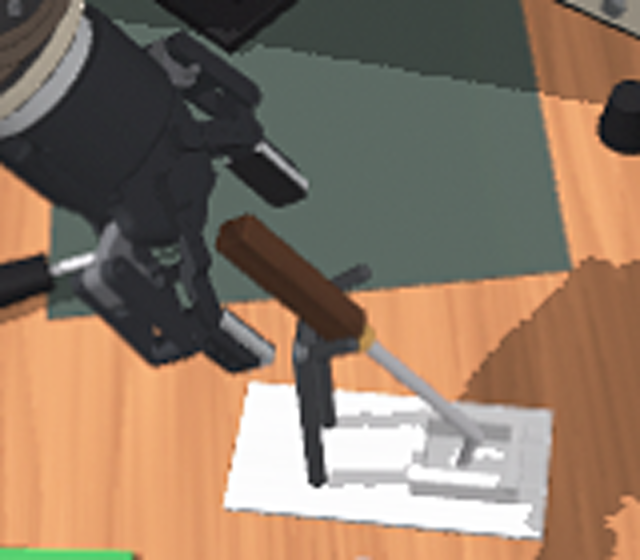

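View pics/b_t.png

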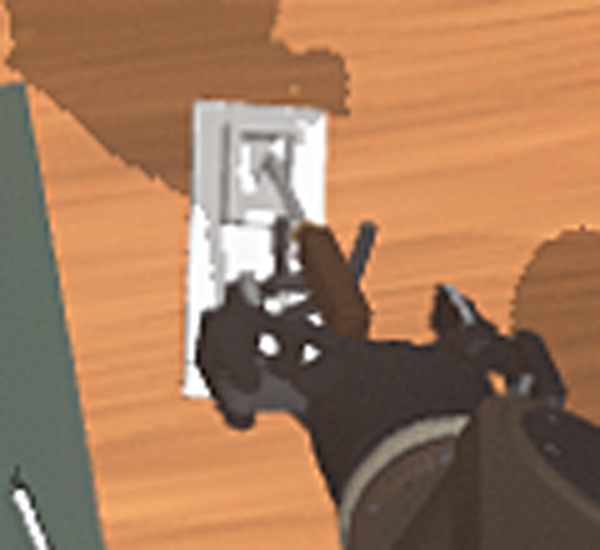

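```bash
python3 - <<'E'
from plan import *
p=vision.snapshot("side");t=vision.snapshot("top")
st=monitor.state();P=st["eef_pos"];R=np.array(st["tool_rot"])
for k in(-1,0,1):
    X=P-R[:,2]*.013+R[:,0]*.0425*k
    print(k,(proj(p,X)-[150,190])*4,(proj(t,X)-[290,160])*5)
q=np.load("rest.npy"); R,u=rodR(q[2],35); E=np.array([q[0],q[1],.037])
for a in (.15,.195): X=E+a*u;print(a,(proj(p,X)-[150,190])*4,(proj(t,X)-[290,160])*5)
E
```

```text
-1 [292.91881836 198.53840138] [250.16269161 285.68921336]
0 [277.98053738 272.03231614] [342.65012103 291.97672742]
1 [262.04799443 350.57702632] [434.25944624 298.13454875]
0.15 [291.24589469 279.45215686] [335.14081943 282.20781248]
0.195 [229.1209374  227.57509919] [357.84861654 328.66644843]
```

Call:
{"method": "drive_tool", "body": {
  "offset": [
    [0.5,2.5,0.5],
    [0,0,0],
    [0,0,0],
    [0,0,0],
    [0,0,0],
    [0,0,0],
    [0,0,0],
    [0,0,0]
  ],
  "dr": [
    [0,-0.003,-0.004],
    [0,0,0],
    [0,0,0],
    [0,0,0],
    [0,0,0],
    [0,0,0],
    [0,0,0],
    [0,0,0]
  ],
  "claw": 255,
  "grip_force": 70
}}

```text
t: 4.03
eef_pos: [0.456, -0.3196, 0.1569]
tool_rot: [[-0.22, -0.799, 0.56], [-0.976, 0.181, -0.125], [-0.001, -0.574, -0.819]]
contact_force: [-0.6, 0.3, 1.3]
finger_gap: 0.18
```

```bash
python3 - <<'E'
from plan import *
p=vision.snapshot("side");t=vision.snapshot("top")
crop(p,150,190,310,330,"c_s.png",4);crop(t,290,160,410,270,"c_t.png",5)
st=monitor.state();print(st["contact_force"],st["torque"],st["eef_pos"],st["finger_gap"],st["tool_rot"])
E
```

```text
[0.03674087 0.35637825 1.69451062] [0.17932906 0.00652526 0.17806306] [ 0.45598929 -0.31960463  0.1569061 ] 0.17801886552866952 [[-0.21986736 -0.79880903  0.5599665 ]
 [-0.97552928  0.18061434 -0.12538371]
 [-0.00098034 -0.5738315  -0.8189728 ]]
```

View pics/c_s.png

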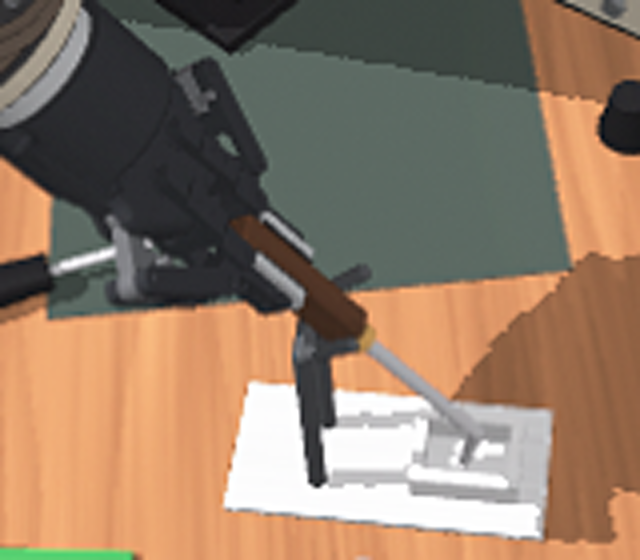

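Call:
{"method": "drive_tool", "body": {
  "offset": [
    [0,0,5],
    [0,0,10],
    [0,0,15],
    [0,0,20],
    [0,0,25],
    [0,0,25],
    [0,0,20],
    [0,0,0],
    [0,0,0]
  ],
  "dr": [
    [0,0,0],
    [0,0,0],
    [0,0,0],
    [0,0,0],
    [0,0,0],
    [0,0,0],
    [0,0,0],
    [0,0,0],
    [0,0,0]
  ]
}}

```text
t: 4.88
eef_pos: [0.4559, -0.3197, 0.2773]
tool_rot: [[-0.22, -0.798, 0.561], [-0.976, 0.18, -0.127], [0.0, -0.575, -0.818]]
contact_force: [0.4, 0.2, -0.9]
finger_gap: 0.179
```

```bash
python3 - <<'E'
from plan import *
import json
json.dump(dict(P=[.45599,-.31960,.15691],R=[[-0.21986736,-0.79880903,0.5599665],[-0.97552928,0.18061434,-0.12538371],[-0.00098034,-0.5738315,-0.8189728]]),open("home.json","w"))
p=vision.snapshot("side");t=vision.snapshot("top")
crop(p,150,150,310,330,"d_s.png",3.3);crop(t,290,130,410,270,"d_t.png",4)
st=monitor.state();print(st["contact_force"],st["torque"],st["eef_pos"],st["finger_gap"])
P=st["eef_pos"];R=np.array(st["tool_rot"])
E=P+R[:,2]*.1464
yw=np.arctan2(R[1,2],R[0,2]); h=np.array([np.cos(yw),np.sin(yw),0])
T=E-.007*h+[0,0,-.027]
print("pred elbow,tip",proj(p,E),proj(t,E),proj(p,T),proj(t,T))
print(((proj(p,E)-[150,150])*3.3).round(),((proj(p,T)-[150,150])*3.3).round(),((proj(t,E)-[290,130])*4).round(),((proj(t,T)-[290,130])*4).round())
for x in(p,t):
  print([(q["position"][1]*512,q["position"][0]*384,q["confidence"]) for q in vision.place_of(x,"rod_tip")],[(q["position"][1]*512,q["position"][0]*384,q["confidence"]) for q in vision.place_of(x,"rod")])
E
```

```text
[ 0.25581196  0.76078452 -1.38698222] [0.07798063 0.42595303 0.01167326] [ 0.45561877 -0.31929384  0.27561754] 0.1753410163905403
pred elbow,tip [268.58175804 264.39259574] [356.25255742 180.79380915] [264.85569455 272.10648156] [353.13742166 186.3083753 ]
[391. 377.] [379. 403.] [265. 203.] [253. 225.]
[(265.5232, 270.91200000000003, 0.95)] [(268.8, 265.9968, 0.88)]
[(353.792, 184.704, 0.61), (179.2, 178.5984, 0.3)] [(354.5088, 182.28480000000002, 0.67)]
```

View pics/d_s.png

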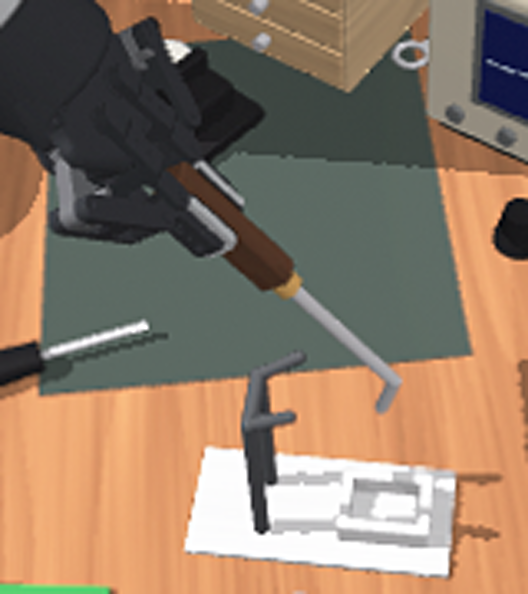

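View pics/d_t.png

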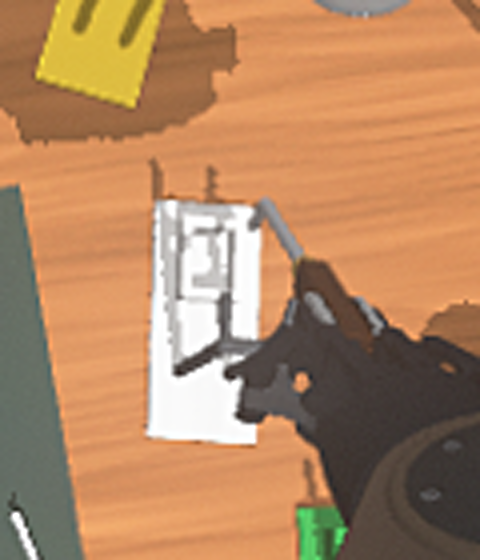

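The tip appears where the grasp model predicts to within about 1 px, and the rod is clear of the rest. Next I'll refine the ring position with an ellipse fit and plan the entry.

```bash
cat >> plan.py <<'E'
sx=np.load("station.npy")
def w(P):
    c,n=np.cos(sx[2]),np.sin(sx[2]); return np.array([sx[0]+c*P[0]-n*P[1],sx[1]+n*P[0]+c*P[1],P[2]])
def inst(P):
    c,n=np.cos(sx[2]),np.sin(sx[2]); d=np.array(P[:2])-sx[:2]; return np.round(np.array([c*d[0]+n*d[1],-n*d[0]+c*d[1]])*1000,1)
GA=.1464
def tool_for_tip(tip,yaw,lean):
    R,u=rodR(yaw,lean); h=np.array([np.cos(yaw),np.sin(yaw),0]); b=np.radians(50-lean)
    E=np.array(tip)+.0279*(np.sin(b)*h+np.array([0,0,np.cos(b)])); return E+GA*u,R,E
def tip_now(st=None):
    st=st or monitor.state();P=st["eef_pos"];R=np.array(st["tool_rot"]);z=R[:,2];yv=-R[:,0]
    E=P+GA*z; # tip dir: rotate z by 50deg towards -h
    d=Ro.from_rotvec(yv*np.radians(50)).apply(z); return E,E+.0279*d
E
python3 - <<'E'
from plan import *
print(tip_now())
st=monitor.state()
for x,z in((-.07,.08),(-.07,.024),(.062,.024)):
    P,R,E=tool_for_tip(w((x,.0135,z)),sx[2],40); print(x,P.round(4),E.round(3)); show(P,R,st)
p=vision.snapshot("side"); crop(p,262,155,292,180,"ring.png",20)
import pickle; pickle.dump(p,open("p1.pkl","wb"))
E
```

```text
(array([ 0.53759585, -0.33774484,  0.15565921]), array([ 0.53052806, -0.33609284,  0.12871988]))
-0.07 [ 0.4686 -0.0952  0.2196] [ 0.527 -0.021  0.107]
d [ 12.9 224.3 -56.1] w [ 0.029  -0.0889  1.121 ] rows>= 10.0 t 5.18
-0.07 [ 0.4686 -0.0952  0.1636] [ 0.527 -0.021  0.051]
d [  12.9  224.3 -112.1] w [ 0.029  -0.0889  1.121 ] rows>= 10.0 t 5.18
0.062 [0.5507 0.0082 0.1636] [0.609 0.082 0.051]
d [  94.9  327.7 -112.1] w [ 0.029  -0.0889  1.121 ] rows>= 10.0 t 5.18
```

View pics/ring.png

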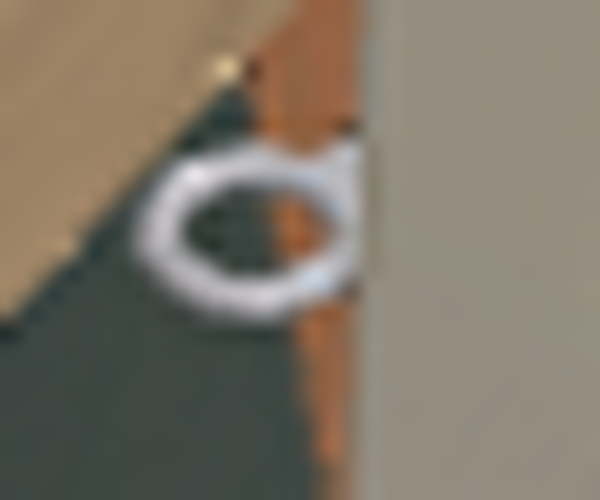

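Call:
{"method": "drive_tool", "body": {
  "offset": [
    [1.3,22.4,0],
    [1.3,22.4,0],
    [1.3,22.4,0],
    [1.3,22.4,0],
    [1.3,22.4,-5],
    [1.3,22.4,-5],
    [1.3,22.4,-10],
    [1.3,22.4,-10],
    [1.3,22.4,-12],
    [1.3,22.4,-14]
  ],
  "dr": [
    [0.003,-0.009,0.112],
    [0.003,-0.009,0.112],
    [0.003,-0.009,0.112],
    [0.003,-0.009,0.112],
    [0.003,-0.009,0.112],
    [0.003,-0.009,0.112],
    [0.003,-0.009,0.112],
    [0.003,-0.009,0.112],
    [0.003,-0.009,0.112],
    [0.003,-0.009,0.112]
  ]
}}

```text
t: 6.07
eef_pos: [0.469, -0.095, 0.2204]
tool_rot: [[0.786, -0.472, 0.4], [-0.619, -0.601, 0.506], [0.002, -0.645, -0.764]]
contact_force: [0.7, -0.4, -0.9]
finger_gap: 0.179
```

```bash
python3 - <<'E'
from plan import *
import pickle
p0=pickle.load(open("p1.pkl","rb"))
for uv in ((274.5,166),(274.9,166.4)): A=atz(p0,*uv,.003); print("ring",A,inst(A))
st=monitor.state()
for x,z in((-.07,.08),(-.07,.024),(.062,.024)):
    P,R,E=tool_for_tip(w((x,.0135,z)),sx[2],40); print(x,P.round(4)); show(P,R,st)
p=vision.snapshot("side");t=vision.snapshot("top")
E,T=tip_now(st);print(E,T,inst(T),proj(p,T),proj(t,T))
for x in(p,t):
  print([(q["position"][1]*512,q["position"][0]*384,q["confidence"]) for q in vision.place_of(x,"rod_tip")])
crop(p,190,90,330,240,"e_s.png",4);crop(t,120,120,280,260,"e_t.png",4)
E
```

```text
ring [0.60566965 0.08010896 0.003     ] [63.2 15.1]
ring [0.60654711 0.07841156 0.003     ] [62.5 13.4]
-0.07 [ 0.4686 -0.0952  0.2196]
d [-0.3 -0.2 -0.7] w [-0.0017  0.0035 -0.0037] rows>= 1.0 t 6.07
-0.07 [ 0.4686 -0.0952  0.1636]
d [ -0.3  -0.2 -56.7] w [-0.0017  0.0035 -0.0037] rows>= 2.0 t 6.07
0.062 [0.5507 0.0082 0.1636]
d [ 81.7 103.1 -56.7] w [-0.0017  0.0035 -0.0037] rows>= 4.0 t 6.07
[ 0.52757681 -0.02083862  0.10854293] [ 0.52467593 -0.02459833  0.08105003] [-69.1  13.5] [247.61807608 175.09195533] [227.37522876 210.39979197]
[(247.6032, 172.9152, 0.67)]
[(224.9216, 212.0832, 0.83)]
```

View pics/e_s.png

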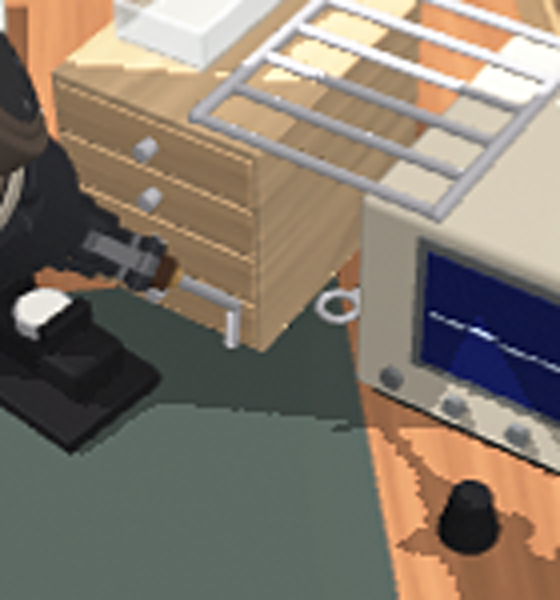

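View pics/e_t.png

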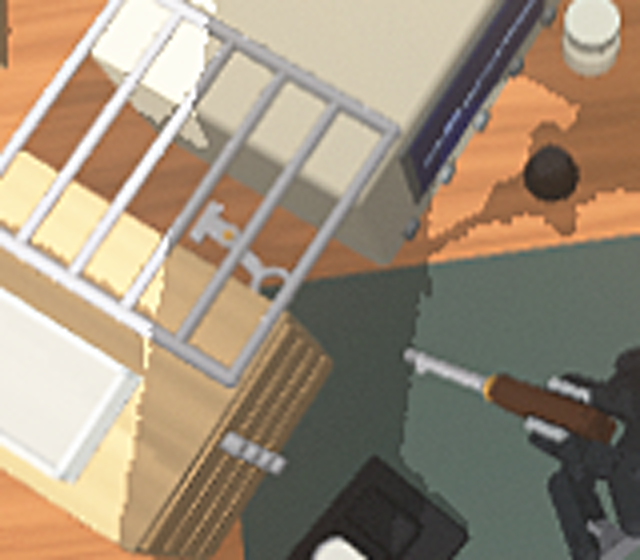

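Call:
{"method": "drive_tool", "body": {
  "offset": [
    [0,0,-12],
    [0,0,-12],
    [0,0,-12],
    [0,0,-12],
    [0,0,-8],
    [0,0,0],
    [0,0,0]
  ],
  "dr": [
    [-0.002,0.004,-0.004],
    [0,0,0],
    [0,0,0],
    [0,0,0],
    [0,0,0],
    [0,0,0],
    [0,0,0]
  ]
}}

```text
t: 6.85
eef_pos: [0.4689, -0.0961, 0.1647]
tool_rot: [[0.779, -0.482, 0.401], [-0.627, -0.597, 0.501], [-0.002, -0.642, -0.767]]
contact_force: [0.1, -0.7, -0.2]
finger_gap: 0.179
```

```bash
python3 - <<'E'
from plan import *
st=monitor.state()
P,R,E=tool_for_tip(w((.062,.0135,.024)),sx[2],40); print(P.round(4)); show(P,R,st)
p=vision.snapshot("side");t=vision.snapshot("top")
E,T=tip_now(st);print(E,T,inst(T),"tip",proj(p,T),proj(t,T),"elb",proj(p,E),proj(t,E))
for x in(p,t):
  print([(q["position"][1]*512,q["position"][0]*384,q["confidence"]) for l in("rod_tip","rod") for q in vision.place_of(x,l)])
crop(p,230,150,290,195,"f_s.png",12);crop(t,160,160,240,220,"f_t.png",10)
print(((proj(p,T)-[230,150])*12).round(),((proj(t,T)-[160,160])*10).round(),((proj(p,E)-[230,150])*12).round(),((proj(t,E)-[160,160])*10).round(),st["contact_force"])
E
```

```text
[0.5507 0.0082 0.1636]
d [ 81.8 104.3  -1.1] w [ 0.     -0.0023  0.0065] rows>= 4.0 t 6.85
[ 0.52760289 -0.02279526  0.05243576] [ 0.52450476 -0.02657161  0.02496667] [-70.8  12.4] tip [248.28223532 191.38524555] [229.87345119 213.75058535] elb [249.06603978 182.63586353] [227.46314766 211.17534205]
[(249.088, 191.0016, 0.63), (249.088, 179.7888, 0.54)]
[(229.0176, 214.1184, 0.6), (221.5936, 212.8896, 0.57)]
[219. 497.] [699. 538.] [229. 392.] [675. 512.] [ 0.14469446 -0.70235146 -0.2293364 ]
```

View pics/f_s.png

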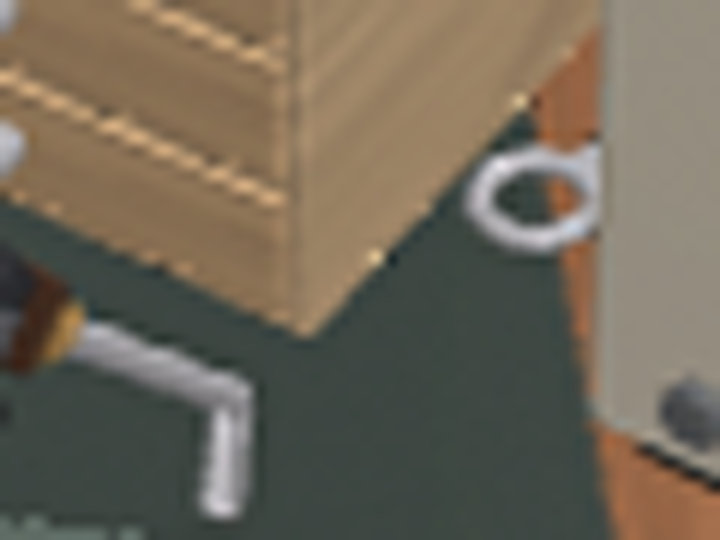

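View pics/f_t.png

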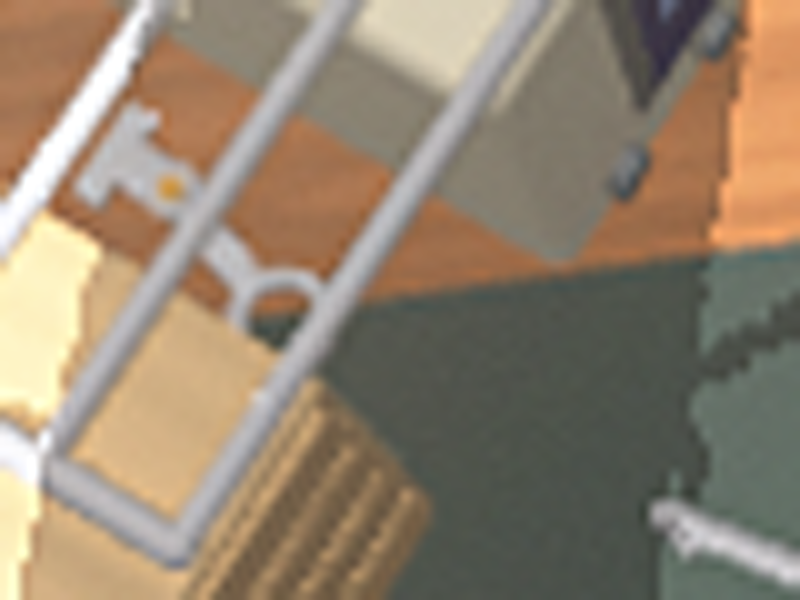

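```bash
python3 - <<'E'
from plan import *
st=monitor.state();p=vision.snapshot("side");t=vision.snapshot("top")
A=atz(p,274.3,166.2,.003);print(A,inst(A)); A=atz(t,189,192,.003);print(A,inst(A))
for X in((62.5,14.5),):
  P,R,E=tool_for_tip(w((X[0]/1e3,X[1]/1e3,.024)),sx[2],40); print(P.round(4)); show(P,R,st)
E
```

```text
[0.60502303 0.07939049 0.003     ] [62.3 15.2]
[0.60474143 0.07924926 0.003     ] [62.  15.3]
[0.5502 0.0092 0.1636]
d [ 81.2 105.   -1.6] w [ 0.0009 -0.001   0.0052] rows>= 4.0 t 7.15
```

Call:
{"method": "drive_tool", "body": {
  "offset": [
    [8,10.5,-0.5],
    [8,10.5,0],
    [8,10.5,0],
    [8,10.5,0],
    [8,10.5,0],
    [8,10.5,0],
    [8,10.5,0],
    [8,10.5,0],
    [8,10.5,0],
    [8.6,10.6,0]
  ],
  "dr": [
    [0.001,-0.001,0.005],
    [0,0,0],
    [0,0,0],
    [0,0,0],
    [0,0,0],
    [0,0,0],
    [0,0,0],
    [0,0,0],
    [0,0,0],
    [0,0,0]
  ]
}}

```text
t: 8.08
eef_pos: [0.5498, 0.01, 0.1644]
tool_rot: [[0.783, -0.477, 0.399], [-0.622, -0.6, 0.504], [-0.001, -0.643, -0.766]]
contact_force: [-0.6, 0.2, -0.6]
finger_gap: 0.177
```

Call:
{"method": "drive_tool", "body": {
  "offset": [
    [0,0,0],
    [0,0,0]
  ],
  "dr": [
    [0,0,0],
    [0,0,0]
  ]
}}

```text
t: 8.25
eef_pos: [0.5494, 0.0099, 0.1643]
tool_rot: [[0.784, -0.476, 0.398], [-0.621, -0.6, 0.505], [-0.001, -0.643, -0.766]]
contact_force: [-0.2, 0.3, -1.0]
finger_gap: 0.185
```

```bash
cat > look.py <<'E'
from plan import *
import sys
n=sys.argv[1]
st=monitor.state();p=vision.snapshot("side");t=vision.snapshot("top")
E,T=tip_now(st);print("tip",T.round(4),inst(T),"F",st["contact_force"].round(2),"tq",st["torque"].round(2),"gap",round(st["finger_gap"],3),"t",round(st["t"],2))
print("eef",st["eef_pos"].round(4))
a=proj(p,T).astype(int)-[30,22]; b=proj(t,T).astype(int)-[40,30]
crop(p,a[0],a[1],a[0]+60,a[1]+45,n+"_s.png",12);crop(t,b[0],b[1],b[0]+80,b[1]+60,n+"_t.png",9)
print("crop s",((proj(p,T)-a)*12).round(),"t",((proj(t,T)-b)*9).round())
E
python3 look.py g; python3 - <<'E'
from plan import *
P,R,E=tool_for_tip(w((.0622,.015,.004)),sx[2],40); print(P.round(4)); show(P,R)
E
```

```text
tip [0.6047 0.08   0.0247] [62.5 15.8] F [-0.2   0.27 -0.99] tq [-0.31  0.3  -0.03] gap 0.185 t 8.25
eef [0.5494 0.0099 0.1643]
crop s [363. 267.] t [362. 273.]
[0.5497 0.0093 0.1436]
d [  0.4   0.1 -20.7] w [-0.0007 -0.0008  0.    ] rows>= 1.0 t 8.35
```

View pics/g_s.png

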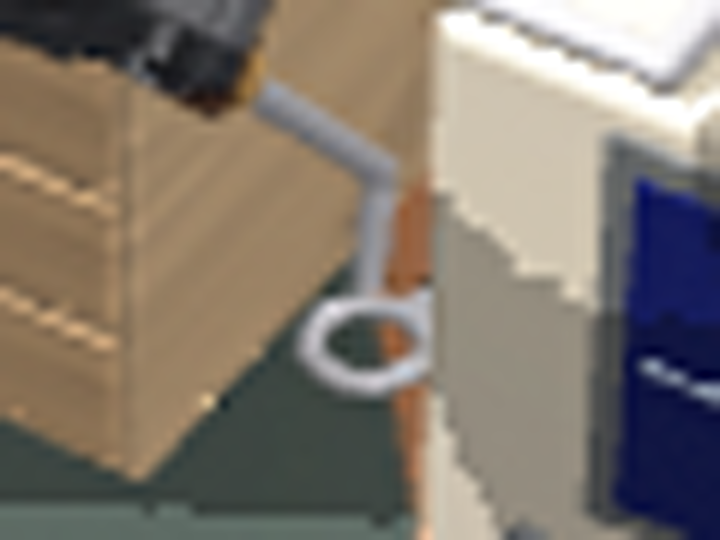

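View pics/g_t.png

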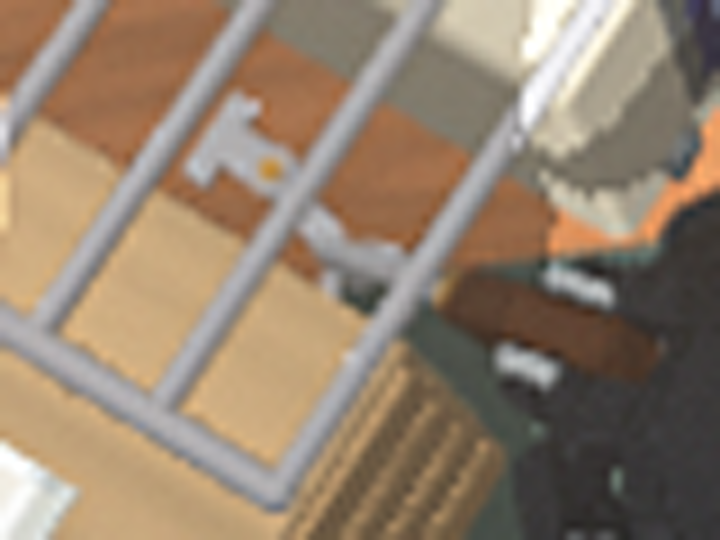

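Call:
{"method": "drive_tool", "body": {
  "offset": [
    [0,0,-5],
    [0,0,-5],
    [0,0,-3],
    [0,0,-3],
    [0,0,-1],
    [0,0,0]
  ],
  "dr": [
    [0,0,0],
    [0,0,0],
    [0,0,0],
    [0,0,0],
    [0,0,0],
    [0,0,0]
  ]
}}

```text
t: 8.85
eef_pos: [0.5494, 0.0094, 0.1469]
tool_rot: [[0.783, -0.477, 0.399], [-0.622, -0.599, 0.504], [-0.002, -0.643, -0.766]]
contact_force: [0.2, 0.7, -1.1]
finger_gap: 0.177
```

```bash
python3 look.py h
```

```text
tip [0.6047 0.0794 0.0073] [62.1 15.5] F [ 0.19  0.67 -1.11] tq [-0.35  0.31 -0.05] gap 0.177 t 8.85
eef [0.5494 0.0094 0.1469]
crop s [362. 265.] t [366. 276.]
```

View pics/h_s.png

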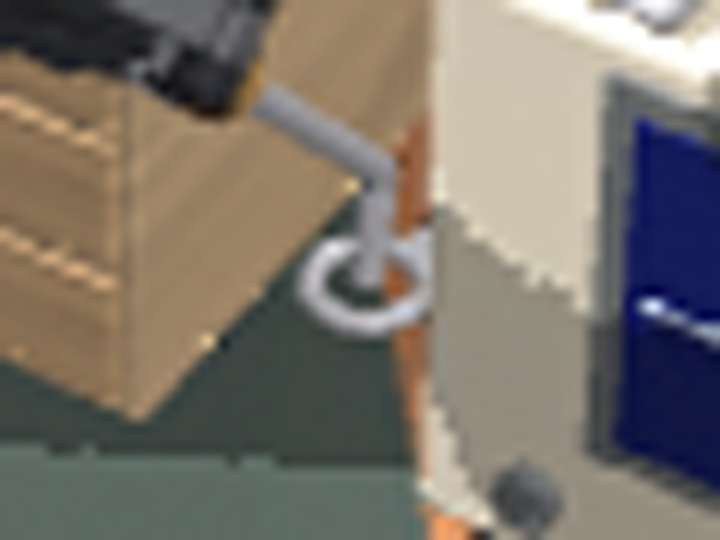

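The tip is inside the ring, at about (368,270) in the side crop with the ring centre near (365,282). I'll lower gently to the bench.

Call:
{"method": "drive_tool", "body": {
  "offset": [
    [0,0,-1],
    [0,0,-1],
    [0,0,-0.5],
    [0,0,0],
    [0,0,0]
  ],
  "dr": [
    [0,0,0],
    [0,0,0],
    [0,0,0],
    [0,0,0],
    [0,0,0]
  ]
}}

```text
t: 9.37
eef_pos: [0.5495, 0.0094, 0.1448]
tool_rot: [[0.783, -0.477, 0.399], [-0.622, -0.6, 0.504], [-0.001, -0.643, -0.766]]
contact_force: [0.7, 0.7, -0.4]
finger_gap: 0.181
```

Call:
{"method": "drive_tool", "body": {
  "offset": [
    [0,0,-0.5],
    [0,0,0],
    [0,0,0]
  ],
  "dr": [
    [0,0,0],
    [0,0,0],
    [0,0,0]
  ]
}}

```text
t: 9.62
eef_pos: [0.5495, 0.0094, 0.1443]
tool_rot: [[0.783, -0.477, 0.399], [-0.622, -0.6, 0.504], [-0.001, -0.643, -0.766]]
contact_force: [-0.0, -0.1, -1.2]
finger_gap: 0.178
```

```bash
python3 look.py i
```

```text
tip [0.6049 0.0794 0.0047] [62.2 15.3] F [-0.02 -0.08 -1.22] tq [-0.37  0.26  0.02] gap 0.178 t 9.62
eef [0.5495 0.0094 0.1443]
crop s [363. 273.] t [367. 277.]
```

View pics/i_s.png

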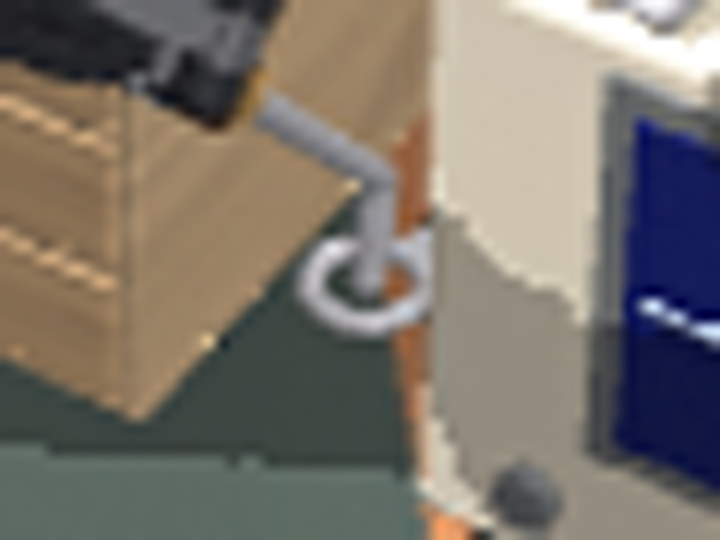

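Call:
{"method": "drive_tool", "body": {
  "offset": [
    [0,0,-0.5],
    [0,0,0],
    [0,0,0]
  ],
  "dr": [
    [0,0,0],
    [0,0,0],
    [0,0,0]
  ]
}}

```text
t: 9.97
eef_pos: [0.5496, 0.0094, 0.1438]
tool_rot: [[0.783, -0.477, 0.399], [-0.622, -0.599, 0.504], [-0.001, -0.643, -0.766]]
contact_force: [0.2, -0.5, -1.1]
finger_gap: 0.18
```

Call:
{"method": "drive_tool", "body": {
  "offset": [
    [0,0,-0.5],
    [0,0,0],
    [0,0,0]
  ],
  "dr": [
    [0,0,0],
    [0,0,0],
    [0,0,0]
  ]
}}

```text
t: 10.22
eef_pos: [0.5496, 0.0094, 0.1435]
tool_rot: [[0.783, -0.477, 0.399], [-0.622, -0.599, 0.504], [-0.001, -0.643, -0.766]]
contact_force: [-1.5, -1.0, 2.4]
finger_gap: 0.177
```

Call:
{"method": "drive_tool", "body": {
  "offset": [
    [0,0,-0.4],
    [0,0,0],
    [0,0,0]
  ],
  "dr": [
    [0,0,0],
    [0,0,0],
    [0,0,0]
  ]
}}

```text
t: 10.47
eef_pos: [0.5496, 0.0093, 0.1433]
tool_rot: [[0.783, -0.476, 0.4], [-0.622, -0.599, 0.504], [-0.001, -0.643, -0.766]]
contact_force: [-1.9, -2.5, 6.0]
finger_gap: 0.176
```

The bench is felt at eef z ≈ 0.1436. I'll raise to about 0.6 mm clear and start drawing slowly.

Call:
{"method": "drive_tool", "body": {
  "offset": [
    [0,0,1],
    [-1.7,-2.5,0],
    [-1.7,-2.5,0],
    [-1.7,-2.5,0],
    [-1.7,-2.5,0],
    [-1.7,-2.5,0],
    [-1.7,-2.5,0],
    [0,0,0]
  ],
  "dr": [
    [0,0,0],
    [0,0,0],
    [0,0,0],
    [0,0,0],
    [0,0,0],
    [0,0,0],
    [0,0,0],
    [0,0,0]
  ]
}}

```text
t: 11.13
eef_pos: [0.5391, -0.0061, 0.1439]
tool_rot: [[0.783, -0.477, 0.399], [-0.622, -0.599, 0.504], [-0.001, -0.643, -0.766]]
contact_force: [0.8, -0.4, -1.1]
finger_gap: 0.18
```

```bash
python3 look.py j
```

```text
tip [0.5945 0.0639 0.0042] [43.6 13.8] F [ 0.77 -0.45 -1.1 ] tq [-0.22  0.2  -0.02] gap 0.18 t 11.13
eef [ 0.5391 -0.0061  0.1439]
crop s [362. 265.] t [367. 276.]
```

View pics/j_s.png

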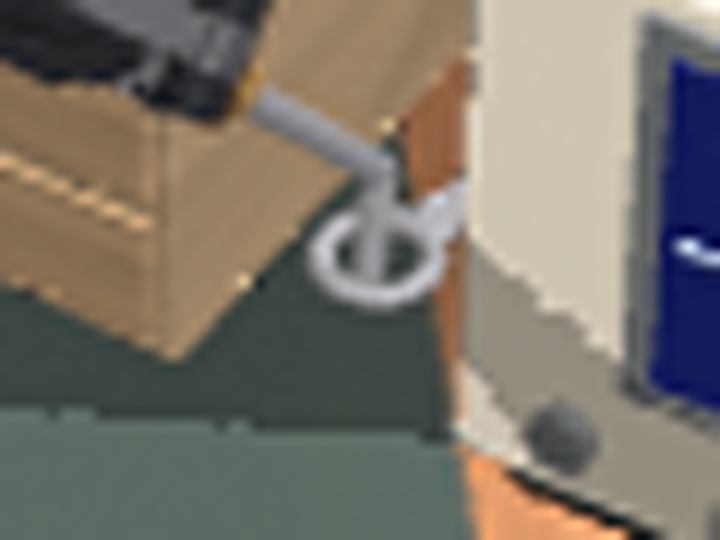

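View pics/j_t.png

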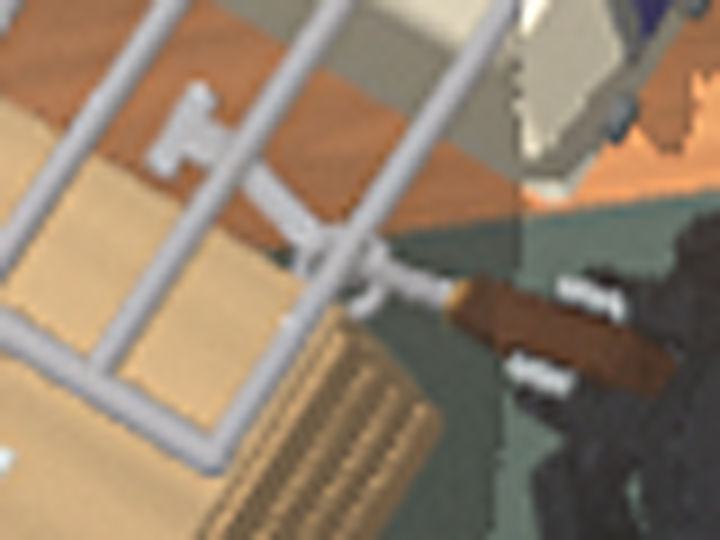

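The key follows: the ring moved with the tip. Continue.

Call:
{"method": "drive_tool", "body": {
  "offset": [
    [-1.8,-2.4,0],
    [-1.8,-2.4,0],
    [-1.8,-2.4,0],
    [-1.8,-2.4,0],
    [-1.8,-2.4,0],
    [-1.8,-2.4,0],
    [-1.8,-2.4,0],
    [-1.8,-2.4,0],
    [-1.8,-2.4,0],
    [-1.8,-2.4,0]
  ],
  "dr": [
    [0,0,0],
    [0,0,0],
    [0,0,0],
    [0,0,0],
    [0,0,0],
    [0,0,0],
    [0,0,0],
    [0,0,0],
    [0,0,0],
    [0,0,0]
  ]
}}

```text
t: 12.07
eef_pos: [0.5211, -0.0298, 0.1439]
tool_rot: [[0.783, -0.477, 0.399], [-0.622, -0.599, 0.504], [-0.001, -0.643, -0.766]]
contact_force: [0.8, 1.1, -0.6]
finger_gap: 0.177
```

Call:
{"method": "drive_tool", "body": {
  "offset": [
    [-1.8,-2.4,0],
    [-1.8,-2.4,0],
    [-1.8,-2.4,0],
    [-1.8,-2.4,0],
    [-1.8,-2.4,0],
    [-1.8,-2.4,0],
    [-1.8,-2.4,0],
    [-1.8,-2.4,0],
    [-1.8,-2.4,0],
    [-1.8,-2.4,0]
  ],
  "dr": [
    [0,0,0],
    [0,0,0],
    [0,0,0],
    [0,0,0],
    [0,0,0],
    [0,0,0],
    [0,0,0],
    [0,0,0],
    [0,0,0],
    [0,0,0]
  ]
}}

```text
t: 12.9
eef_pos: [0.5031, -0.0538, 0.1439]
tool_rot: [[0.783, -0.477, 0.399], [-0.622, -0.6, 0.504], [-0.001, -0.643, -0.766]]
contact_force: [0.9, 0.4, -1.0]
finger_gap: 0.179
```

```bash
python3 look.py k
```

```text
tip [0.5585 0.0162 0.0043] [-16.1  12.3] F [ 0.93  0.4  -1.01] tq [-0.    0.06 -0.02] gap 0.179 t 12.9
eef [ 0.5031 -0.0538  0.1439]
crop s [371. 274.] t [364. 279.]
```

View pics/k_s.png

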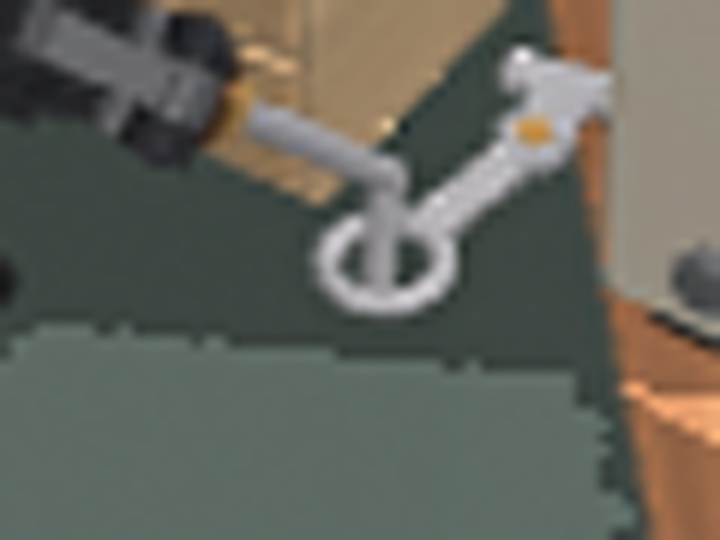

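View pics/k_t.png

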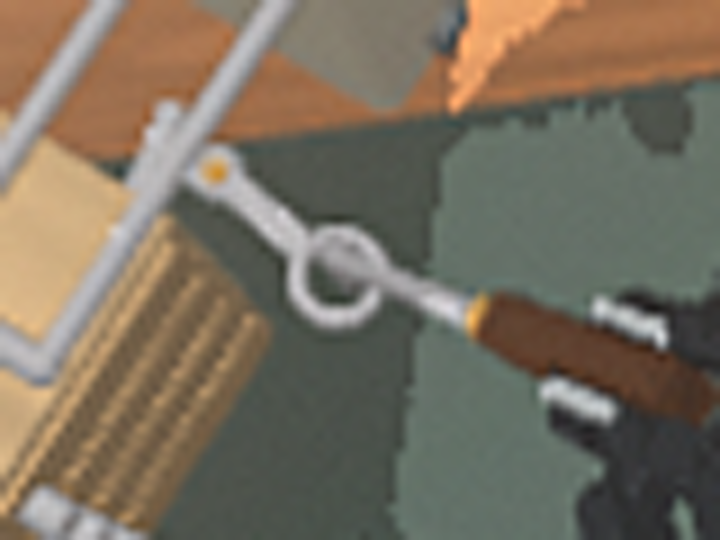

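Call:
{"method": "drive_tool", "body": {
  "offset": [
    [-1.8,-2.4,0],
    [-1.8,-2.4,0],
    [-1.8,-2.4,0],
    [-1.8,-2.4,0],
    [-1.8,-2.4,0],
    [-1.8,-2.4,0],
    [-1.8,-2.4,0],
    [-1.8,-2.4,0],
    [-1.8,-2.4,0],
    [-1.8,-2.4,0]
  ],
  "dr": [
    [0,0,0],
    [0,0,0],
    [0,0,0],
    [0,0,0],
    [0,0,0],
    [0,0,0],
    [0,0,0],
    [0,0,0],
    [0,0,0],
    [0,0,0]
  ]
}}

```text
t: 13.83
eef_pos: [0.4851, -0.0779, 0.1439]
tool_rot: [[0.783, -0.477, 0.399], [-0.622, -0.6, 0.504], [-0.001, -0.643, -0.766]]
contact_force: [0.4, 1.0, -1.3]
finger_gap: 0.178
```

Call:
{"method": "drive_tool", "body": {
  "offset": [
    [-1.8,-2.4,0],
    [-1.8,-2.4,0],
    [-1.8,-2.4,0],
    [-1.8,-2.4,0],
    [-1.8,-2.4,0],
    [-1.8,-2.4,0],
    [-1.8,-2.4,0],
    [-1.8,-2.4,0],
    [-1.8,-2.4,0],
    [-1.8,-2.4,0]
  ],
  "dr": [
    [0,0,0],
    [0,0,0],
    [0,0,0],
    [0,0,0],
    [0,0,0],
    [0,0,0],
    [0,0,0],
    [0,0,0],
    [0,0,0],
    [0,0,0]
  ]
}}

```text
t: 14.67
eef_pos: [0.4671, -0.1018, 0.1439]
tool_rot: [[0.783, -0.477, 0.399], [-0.622, -0.6, 0.504], [-0.001, -0.643, -0.766]]
contact_force: [0.7, 0.3, -0.8]
finger_gap: 0.178
```

Call:
{"method": "drive_tool", "body": {
  "offset": [
    [-1.8,-2.4,0],
    [-1.8,-2.4,0],
    [-1.8,-2.4,0],
    [-1.8,-2.4,0],
    [-1.8,-2.4,0],
    [-1.8,-2.4,0],
    [-1.8,-2.4,0],
    [-1.8,-2.4,0],
    [-0.9,-1.2,0],
    [0,0,0]
  ],
  "dr": [
    [0,0,0],
    [0,0,0],
    [0,0,0],
    [0,0,0],
    [0,0,0],
    [0,0,0],
    [0,0,0],
    [0,0,0],
    [0,0,0],
    [0,0,0]
  ]
}}

```text
t: 15.5
eef_pos: [0.4519, -0.1223, 0.1439]
tool_rot: [[0.783, -0.477, 0.399], [-0.622, -0.599, 0.504], [-0.001, -0.643, -0.766]]
contact_force: [0.3, 0.2, -0.9]
finger_gap: 0.175
```

```bash
python3 look.py l
```

```text
tip [ 0.5073 -0.0523  0.0043] [-101.6    9.9] F [ 0.34  0.23 -0.85] tq [-0.25  0.25  0.03] gap 0.175 t 15.5
eef [ 0.4519 -0.1223  0.1439]
crop s [368. 276.] t [366. 277.]
```

View pics/l_s.png

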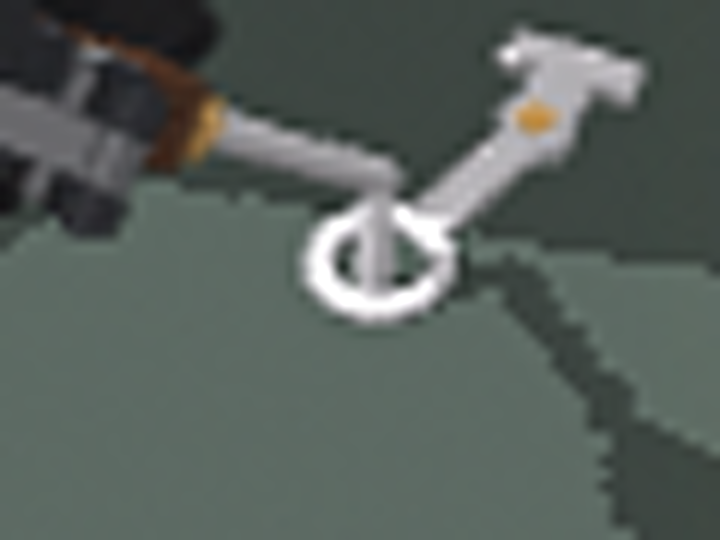

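View pics/l_t.png

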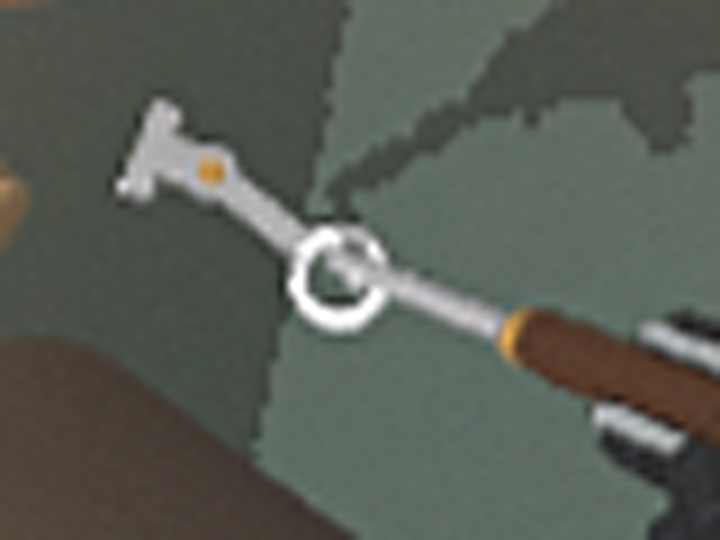

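```bash
python3 - <<'E'
from plan import *
st=monitor.state();p=vision.snapshot("side");t=vision.snapshot("top");E,T=tip_now(st)
a=proj(p,T).astype(int)-[30,22]; b=proj(t,T).astype(int)-[40,30]
for uv in((515,45),(640,85),(537,118),(380,262)): A=atz(p,*(a+np.array(uv)/12),.004);print("s",inst(A))
for uv in((160,100),(125,185),(211,172),(340,278)): A=atz(t,*(b+np.array(uv)/9),.004);print("t",inst(A))
E
```

```text
s [-28.7  19.9]
s [-24.6  -9.6]
s [-44.5   4.1]
s [-96.8  10. ]
t [-19.4  -5.3]
t [-23.9  22.5]
t [-44.5   6. ]
t [-95.   14.1]
```

The key lies clear: its head end is about 20–25 mm in front of the mouth. I'll centre the tip in the hole and lift straight out.

Call:
{"method": "drive_tool", "body": {
  "offset": [
    [1.5,2,0],
    [1.5,2,0],
    [0,0,2],
    [0,0,4],
    [0,0,8],
    [0,0,12],
    [0,0,16],
    [0,0,20],
    [0,0,20],
    [0,0,10]
  ],
  "dr": [
    [0,0,0],
    [0,0,0],
    [0,0,0],
    [0,0,0],
    [0,0,0],
    [0,0,0],
    [0,0,0],
    [0,0,0],
    [0,0,0],
    [0,0,0]
  ]
}}

```text
t: 16.53
eef_pos: [0.4552, -0.1181, 0.2384]
tool_rot: [[0.783, -0.476, 0.4], [-0.622, -0.601, 0.503], [0.002, -0.643, -0.766]]
contact_force: [0.7, 0.0, -1.2]
finger_gap: 0.178
```

```bash
python3 look.py m; python3 - <<'E'
from plan import *
p=vision.snapshot("side");crop(p,190,120,320,240,"m2.png",5)
H=json.load(open("home.json"));show(np.array(H["P"])+[0,0,.12],np.array(H["R"]))
E
```

```text
tip [ 0.5108 -0.0484  0.0987] [-96.4   9.6] F [ 0.71  0.05 -1.23] tq [-0.39  0.33  0.01] gap 0.178 t 16.53
eef [ 0.4552 -0.1181  0.2384]
crop s [366. 268.] t [361. 274.]
d [   1.  -201.6   40.6] w [-0.0288  0.0869 -1.1209] rows>= 10.0 t 16.68
```

View pics/m2.png

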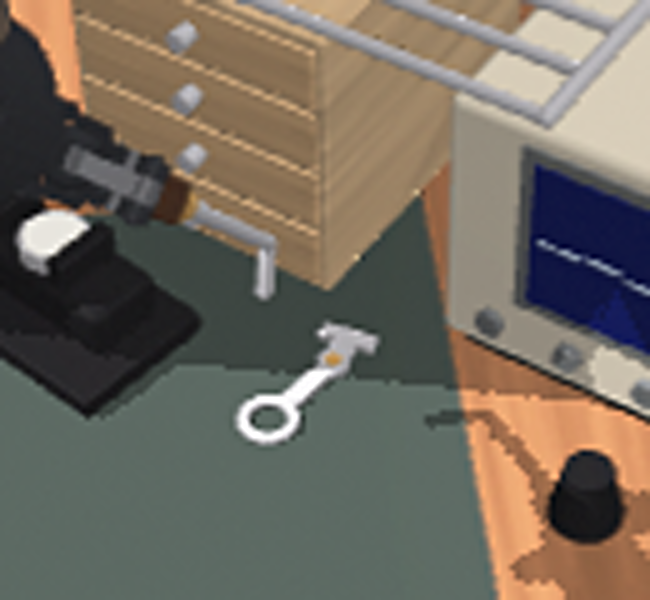

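Call:
{"method": "drive_tool", "body": {
  "offset": [
    [0.1,-20.2,8],
    [0.1,-20.2,8],
    [0.1,-20.2,8],
    [0.1,-20.2,8],
    [0.1,-20.2,8],
    [0.1,-20.2,0.6],
    [0.1,-20.2,0],
    [0.1,-20.2,0],
    [0.1,-20.2,0],
    [0.1,-20.2,0]
  ],
  "dr": [
    [-0.0029,0.0087,-0.1121],
    [-0.0029,0.0087,-0.1121],
    [-0.0029,0.0087,-0.1121],
    [-0.0029,0.0087,-0.1121],
    [-0.0029,0.0087,-0.1121],
    [-0.0029,0.0087,-0.1121],
    [-0.0029,0.0087,-0.1121],
    [-0.0029,0.0087,-0.1121],
    [-0.0029,0.0087,-0.1121],
    [-0.0029,0.0087,-0.1121]
  ]
}}

```text
t: 17.52
eef_pos: [0.4555, -0.3207, 0.2751]
tool_rot: [[-0.226, -0.798, 0.558], [-0.974, 0.187, -0.126], [-0.004, -0.572, -0.82]]
contact_force: [0.2, -0.8, -0.4]
finger_gap: 0.177
```

Call:
{"method": "drive_tool", "body": {
  "offset": [
    [0,0,0],
    [0,0,0]
  ],
  "dr": [
    [0,0,0],
    [0,0,0]
  ]
}}

```text
t: 17.68
eef_pos: [0.4559, -0.3192, 0.2752]
tool_rot: [[-0.216, -0.8, 0.559], [-0.976, 0.18, -0.121], [-0.004, -0.572, -0.82]]
contact_force: [0.8, 0.1, -1.3]
finger_gap: 0.178
```

```bash
python3 - <<'E'
from plan import *
H=json.load(open("home.json"));show(np.array(H["P"])+[0,0,.12],np.array(H["R"]))
E
```

```text
d [ 0.1 -0.4  1.7] w [-0.0032 -0.0011 -0.0036] rows>= 1.0 t 17.68
```

Trim, then lower most of the way and re-check before the pocket.

Call:
{"method": "drive_tool", "body": {
  "offset": [
    [0,-0.4,0],
    [0,0,-15],
    [0,0,-15],
    [0,0,-15],
    [0,0,-10],
    [0,0,0],
    [0,0,0]
  ],
  "dr": [
    [-0.003,-0.001,-0.0035],
    [0,0,0],
    [0,0,0],
    [0,0,0],
    [0,0,0],
    [0,0,0],
    [0,0,0]
  ]
}}

```text
t: 18.27
eef_pos: [0.4559, -0.3199, 0.2211]
tool_rot: [[-0.222, -0.798, 0.56], [-0.975, 0.182, -0.127], [-0.001, -0.575, -0.818]]
contact_force: [1.0, 0.1, -0.9]
finger_gap: 0.182
```

```bash
python3 - <<'E'
from plan import *
H=json.load(open("home.json"));show(np.array(H["P"]),np.array(H["R"]))
p=vision.snapshot("side");t=vision.snapshot("top");crop(p,180,190,310,330,"n_s.png",4.2);crop(t,300,150,400,260,"n_t.png",5)
E
```

```text
d [  0.1   0.3 -64.2] w [0.0005 0.0007 0.002 ] rows>= 2.0 t 18.27
```

View pics/n_s.png

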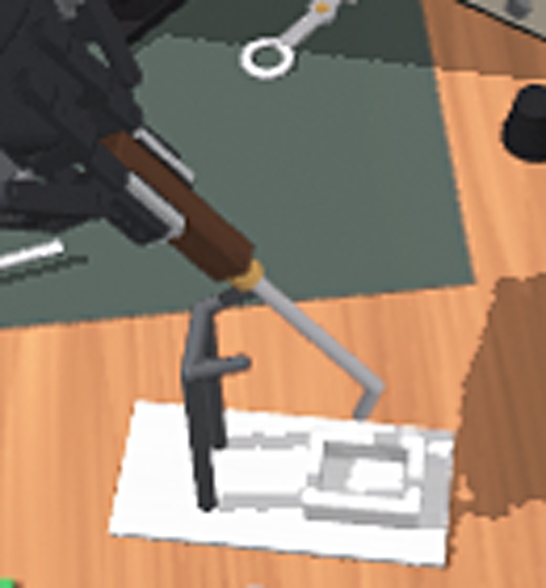

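The pose matches the grasp pose to within 0.3 mm laterally, so I'll lower straight down.

Call:
{"method": "drive_tool", "body": {
  "offset": [
    [0,0.2,-12],
    [0,0,-12],
    [0,0,-12],
    [0,0,-10],
    [0,0,-8],
    [0,0,-4],
    [0,0,-3],
    [0,0,0],
    [0,0,0]
  ],
  "dr": [
    [0,0,0.002],
    [0,0,0],
    [0,0,0],
    [0,0,0],
    [0,0,0],
    [0,0,0],
    [0,0,0],
    [0,0,0],
    [0,0,0]
  ]
}}

```text
t: 19.12
eef_pos: [0.4562, -0.3203, 0.1611]
tool_rot: [[-0.221, -0.797, 0.562], [-0.975, 0.181, -0.128], [0.001, -0.576, -0.817]]
contact_force: [0.6, -0.1, -0.5]
finger_gap: 0.179
```

```bash
python3 - <<'E'
from plan import *
H=json.load(open("home.json"));show(np.array(H["P"]),np.array(H["R"]));print(monitor.state()["contact_force"])
E
```

```text
d [-0.2  0.7 -4.2] w [0.0021 0.0022 0.0015] rows>= 1.0 t 19.12
[ 0.62560227 -0.07577258 -0.45874607]
```

Call:
{"method": "drive_tool", "body": {
  "offset": [
    [-0.2,0.6,-1.5],
    [0,0,-1],
    [0,0,-0.8],
    [0,0,-0.5],
    [0,0,0],
    [0,0,0]
  ],
  "dr": [
    [0.002,0.002,0.0015],
    [0,0,0],
    [0,0,0],
    [0,0,0],
    [0,0,0],
    [0,0,0]
  ]
}}

```text
t: 19.62
eef_pos: [0.4559, -0.3197, 0.157]
tool_rot: [[-0.22, -0.799, 0.56], [-0.975, 0.181, -0.125], [-0.001, -0.574, -0.819]]
contact_force: [-0.6, 0.3, 2.9]
finger_gap: 0.179
```

```bash
python3 - <<'E'
from plan import *
H=json.load(open("home.json"));show(np.array(H["P"]),np.array(H["R"]));print(monitor.state()["contact_force"])
p=vision.snapshot("side");t=vision.snapshot("top");crop(p,150,190,310,330,"o_s.png",4);crop(t,290,160,410,270,"o_t.png",5)
E
```

```text
d [ 0.1  0.1 -0.1] w [-0.0002 -0.0001  0.0003] rows>= 1.0 t 19.62
[-0.5980926   0.26111963  2.9381612 ]
```

View pics/o_s.png

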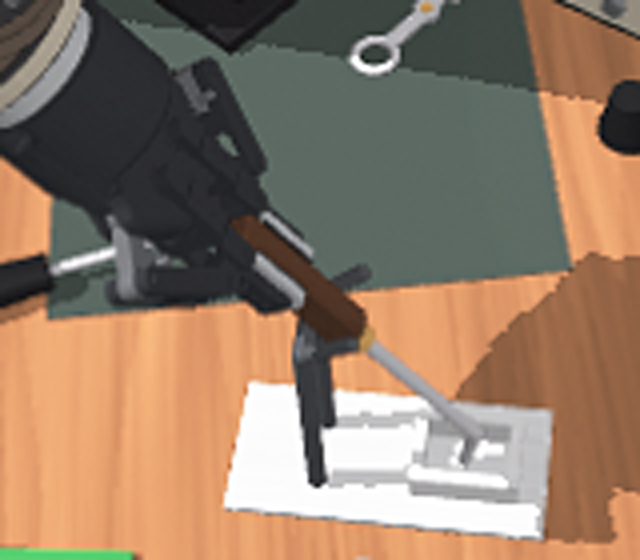

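The rod is back in the rest at the same pixels as before the lift, with light contact of about 3–4 N. I'll release it and let it settle.

Call:
{"method": "drive_tool", "body": {
  "offset": [
    [0,0,0],
    [0,0,0],
    [0,0,0],
    [0,0,0],
    [0,0,0],
    [0,0,0],
    [0,0,0],
    [0,0,0]
  ],
  "dr": [
    [0,0,0],
    [0,0,0],
    [0,0,0],
    [0,0,0],
    [0,0,0],
    [0,0,0],
    [0,0,0],
    [0,0,0]
  ],
  "claw": 0
}}

```text
t: 20.38
eef_pos: [0.4558, -0.3196, 0.1567]
tool_rot: [[-0.22, -0.799, 0.559], [-0.975, 0.181, -0.125], [-0.001, -0.573, -0.819]]
contact_force: [0.0, -1.2, -0.1]
finger_gap: 1.001
```

Call:
{"method": "drive_tool", "body": {
  "offset": [
    [-4,1,6],
    [-8,2,12],
    [-8,2,12],
    [-8,2,12],
    [-8,2,12],
    [-8,2,12],
    [-8,2,12],
    [-8,2,12],
    [-8,2,12],
    [-8,2,12]
  ],
  "dr": [
    [0,0,0],
    [0,0,0],
    [0,0,0],
    [0,0,0],
    [0,0,0],
    [0,0,0],
    [0,0,0],
    [0,0,0],
    [0,0,0],
    [0,0,0]
  ]
}}

```text
t: 21.22
eef_pos: [0.3793, -0.3003, 0.2713]
tool_rot: [[-0.22, -0.799, 0.559], [-0.975, 0.181, -0.125], [-0.001, -0.573, -0.819]]
contact_force: [0.5, 0.3, 0.2]
finger_gap: 0.999
```

Call:
{"method": "drive_tool", "body": {
  "offset": [
    [0,0,10],
    [0,0,10],
    [0,0,0],
    [0,0,0]
  ],
  "dr": [
    [0,0,0],
    [0,0,0],
    [0,0,0],
    [0,0,0]
  ]
}}

```text
t: 21.55
eef_pos: [0.3798, -0.3005, 0.2909]
tool_rot: [[-0.22, -0.799, 0.56], [-0.975, 0.181, -0.126], [-0.001, -0.574, -0.819]]
contact_force: [0.3, -0.9, -0.6]
finger_gap: 1.0
```

```bash
python3 - <<'E'
from plan import *
import pickle
p=vision.snapshot("side");t=vision.snapshot("top");s0,t0=pickle.load(open("p0.pkl","rb"))
crop(p,180,60,400,330,"q_s.png",2.2);crop(t,120,120,380,270,"q_t.png",3)
for l in ["rod_tip","rod","rod_grip","jar","loupe","screwdriver","key_head","key"]:
    print(l,[(np.round([q["position"][1]*512,q["position"][0]*384],1).tolist(),round(q["confidence"],2)) for q in vision.place_of(p,l)[:2]])
d=cv2.absdiff(p["image"],s0["image"])[235:330,195:305]; print("rod region diff>40 px:",(d.max(2)>40).sum())
crop(p,195,235,305,330,"q_rod.png")
print(monitor.state()["t"],monitor.state()["finger_gap"])
E
```

```text
rod_tip [([267.5, 304.8], 0.85)]
rod [([270.0, 296.9], 0.93), ([347.2, 231.2], 0.2)]
rod_grip [([218.0, 255.8], 0.92), ([202.0, 185.4], 0.68)]
jar []
loupe [([308.7, 224.1], 0.74)]
screwdriver [([165.3, 261.3], 0.74), ([218.8, 257.5], 0.44)]
key_head [([257.4, 182.1], 0.59), ([270.3, 297.8], 0.46)]
key [([258.0, 194.0], 0.66), ([268.0, 182.4], 0.26)]
rod region diff>40 px: 662
22.05 1.0021494281792729
```

View pics/q_s.png

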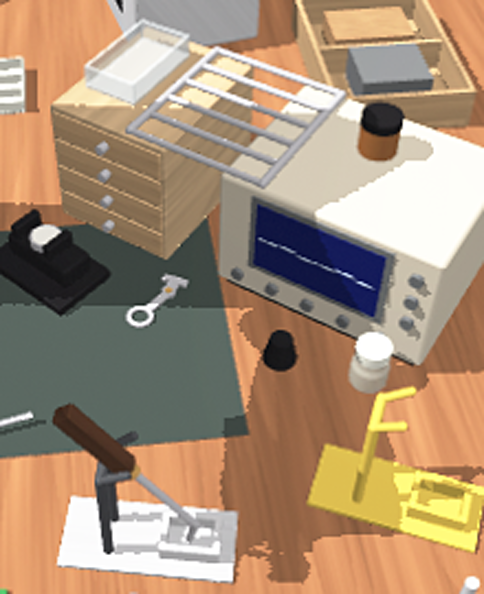

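View pics/q_rod.png

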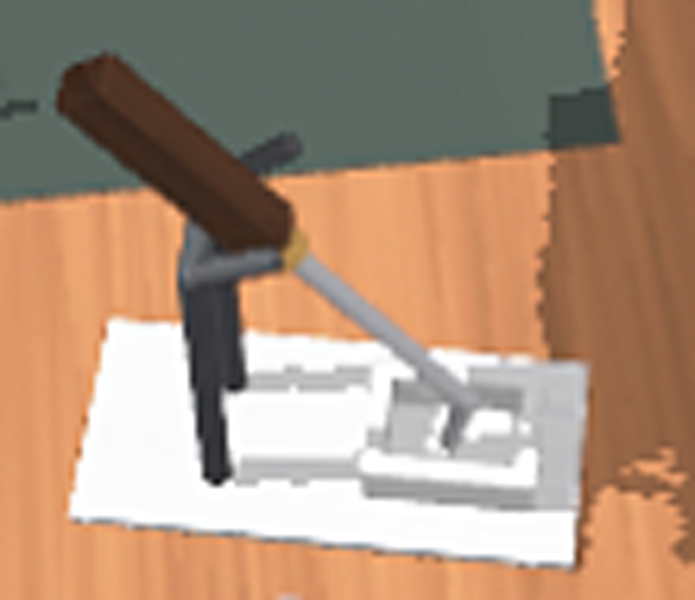

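View pics/q_t.png

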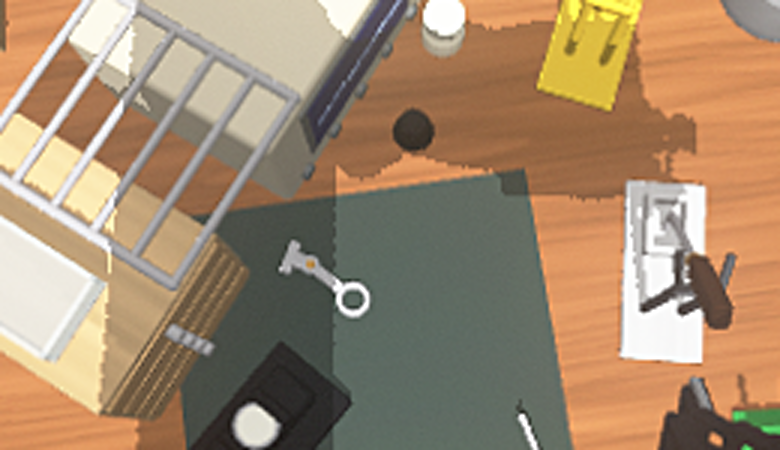

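The rod sits exactly as it did at first, the key is flat and clear of the gap, and the bystanders haven't moved. Handing in.

```bash
python3 -c "
from plant import arm
print(arm.hand_in())"
```

```text
the job is handed in; nothing more can be done
None
```

The key is out of the gap and flat on the bench, the rod is back in its rest, and I handed the job in at about 22 s of the 54 s allowed.

- **Getting the key:** I took the rod from the silver rest, not the green or yellow look-alikes. The ring showed in both camera views, about 62 mm inside the gap and 15 mm towards the cabinet. I lowered the tip into the ring until it lightly touched the bench (about 7 N), raised it a fraction of a millimetre and drew the key straight out. The gripper never touched the key.
- **Key position:** its head end lies about 20–25 mm in front of the gap mouth. The two camera views differ by a few millimetres.
- **Rod:** it went back in with about 3–4 N of contact, and the close crop matches the first picture. A pixel comparison of that area did report changes (662 pixels); in the crops these look like the arm's moved shadow.
- **Other things:** the jar, loupe, screwdriver and watch stand look unmoved. In the last check the network did not report the jar and put the screwdriver about 3 px off. The jar is visible where it stood, and the screwdriver was never approached; only part of it shows in the last crops.

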